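# Change the reagent packs in an analyser's bay

## Robot

A 6-joint arm with a two-finger parallel gripper is mounted at the origin on the work surface. World frame = base frame: x ahead of the robot, y to its left, z up, the work surface at z = 0. Lengths are in mm, angles in rad, forces in N, time in s.
With the tool pointing down it reaches from about 350 to 725 mm from the base axis. Payload 4.3 kg.
Tool frame: the origin (TCP) lies at the very end of the fingers, on their centre line; the grasp point (between the pads) lies 19 mm behind it; z points along the fingers, y is the line along which they close (so a half turn about z gives the same grasp; the last joint's range is limited). The gripper opens to 85 mm and grips with 20 to 120 N. Pads are 22 mm wide; open, the fingers measure 114 mm over their backs; the gripper's body (76 mm by 85 mm) begins 54 mm behind the grasp point. The pads swing forward as they close: fully open they stand 13 mm farther back than shut.
Start: joints at [-1.444, 0.377, 0.081, 1.274, 0, 1.46], TCP at [134.9, -558.989, 231.329] pointing down, gripper open.
Joint ranges: [-2.72, 2.72], [-0.84, 1.66], [-1.02, 1.22], [-1.77, 2.12], [-1.37, 1.28], [-3.14, 3.14]. Speed limits (rad/s): [2.57, 2.57, 3.14, 3.14, 3.14, 3.14].

## Interface

Orientations are given as a 3x3 rotation matrix whose columns are the frame's x, y, z axes.
In Python, from station import get_state, eyes, order, finder gives the robot as it stands.
- The arm moves only by the tool apply_moves, never from a script. Its argument "motion" is a list of rows, each a list of 7 numbers: the shift along the tool's x, y, z each as a share of 25 mm, from -1 to 1, then the turn, a rotation vector about the tool's x, y, z each as a share of 4 degrees, from -1 to 1, then the closure, from -1 (fully open) to 1 (shut). In form: [[dx, dy, dz, wx, wy, wz, jaw], ...]. A call has 1 to 8 rows; each row shifts and turns the commanded pose from where the row before left it, along the tool's axes as they then stand; what a row does not reach is not made up. A row lasts 1/12 s, in which the tool goes at most 41.7 mm and 7.16 degrees, less where a joint would pass 70% of its speed; a pose out of reach is approached as far as the arm can. A call with a number of a shift or a turn outside -1 to 1 is refused whole. A call with a gripper value outside its range is refused whole. The fingers move at their own pace and stop on an object; "grip_force" is the grip in N (left out, the last holds). Time passes only in rows, so rows that do not move let the fingers close. It gives the time, the measured TCP pose, the force, the opening and the grip force at its end, in the units of the state.
- get_state(): the state, without advancing time (a new reading comes with each control period).
- eyes.capture(name): name is "scene" or "top" or "wrist"; returns (picture, depth): 384x512x3 uint8, blue, green, red; 384x512 float32, mm along the optical axis (not along the pixel's ray), 0 where there is no reading.
- eyes.camera_info(name): a dict with "fx", "fy", "cx", "cy" (pixels), "k1" (the pictures are not rectified: a ray, as slopes to the right and down, at radius r is drawn at 1 + k1 r^2 times it, then the intrinsics apply), "view" (4x4, takes a point from world to camera coordinates); the wrist camera has in their place "T_tool_cam" (4x4, takes a point from camera to tool coordinates, whose origin is the TCP and whose axes are the flange's). Camera axes: x right, y up, looking along -z (the intrinsics and any distortion apply to the point x, -y, -z); pixel columns grow to the right and rows downward; lengths in mm; the calibration is good to about 2 mm. A picture is of the moment at which its call begins: read the wrist's pose just before it. camera_info takes no time and is no camera call.
- order.sign_off(): hands the job in; it is judged then, once.
Trained networks look in the newest picture that a camera, given by its name, has taken for a name from the list of things; names that differ only in an ending like _2 or _b are one class to them, and where a whole thing is asked for, a point or a joint stands for the part that bears it (a point fixed in the world has none). Each returns a list of dicts, best first, with "p" (0 to 1); they miss things now and then, are a little off and sometimes report something else, mostly with a low value. They report only what shows in the picture. A call takes as long as a camera call. They do not tell look-alikes from the thing itself.
- finder.regions_of(query, camera): "pixels" (384x512 bool, what is visible of it) and "position" ([column, row] in pixels, amid what is visible of it).
The state is a dict: "time_s": time; "q": joint angles; "joint_velocities": joint speeds; "effort": joint torques, N m; "tool_pos": TCP position; "tcp_rot": TCP orientation; "ft_force": force on the tool from outside, world axes, zero at the start; "torque": the same for the moment, N m; "gripper_width": opening from 0.0 (shut) to 1.0 (fully open); "finger_force": force on a finger pad.
Only numpy, scipy, OpenCV 4.12 (cv2) and the standard library are available. Lean on these libraries where they do the work, as an engineer would, in place of code of your own. Each camera call takes 0.05 s, during which the arm holds its last target. There are 200 camera calls.

## Task

Change over the analyser's reagent packs: first draw every used pack out of its lane from under the reader bridge and lay it flat, right way up, on the floor of the grey tray. Press the raised yellow stopper of every fresh pack fully down and slide each pack, stopper end first, along a lane of its own under the bridge until it is fully home against the end stop. When all the fresh packs are home, press the start button fully down and let it go; do not disturb the tube rack, the bottle or the tip box.

Things in the scene. Friction and masses are not known exactly. Their poses are not given: they have to be found in the camera images.
- bay: the analyser's fixed reagent bay: aluminium deck 260 mm wide, top 8 mm above the bench, from x = -135 to +165 mm, with three parallel lanes along x centred at y = -75, 0 and +75 mm. Origin: middle lane, bench level, on the line where pack tails lie when home; +x points to the end stop, away from the robot. Place and yaw vary
- bay_stop (a point): foot of the end stop's face in the middle lane: bay x = +140 mm, at deck height (8 mm); the face crosses all lanes. Grey rails 12 mm high above the deck and 24 mm wide, from bay x = -105 mm to the stop, leave lanes 51 mm wide
- bay_bridge (a point): middle of the front lower edge of the white reader bridge (bay x = +60 mm, 71 mm above the bench). The bridge overhangs all lanes from there to bay x = +165 mm; its top is 87 mm above the bench, with a grey housing from x = +120 mm that reaches 137 mm
- tray: open grey tray for used packs, 240 (x) x 220 (y) x 40 mm high, walls and floor 5 mm thick; origin: centre of its underside. Fixed to the bench; its place and yaw vary
- start (a joint): the start button, a white round push button 40 mm across on a low grey housing in front of the bay: 0 = up, 0.006 m = fully down; it springs back; fully down takes 5 N; a press counts from 0.004 m
- start_top (a point): centre of the top face of the start button; press it straight down
- tuberack: bystander: white rack of yellow-capped tubes, 75 x 160 x 88 mm, standing loose; origin: centre of its underside
- bottle: bystander: amber bottle, 60 mm across, 130 mm high, standing loose; origin: centre of its underside
- tipbox: bystander: blue box with a clear lid, 87 x 122 x 70 mm, standing loose; origin: centre of its underside
- fresh0: a fresh reagent pack (two or three are present, standing on the bench to the left of the bay): white block 140 (x) x 45 (y) x 50 mm high, about 0.25 kg, origin: centre of its underside, x towards its stopper end. Its yellow stopper, 30 mm across, is centred 40 mm from the origin on +x and stands up to 20 mm above the block
- fresh0_head (a point): bottom middle of the stopper-end face of fresh0 (70 mm from its origin along +x); home when against the end stop
- fresh0_cap (a joint): stopper of fresh0: 0 = raised, its top 70 mm above the pack's underside (too high to pass under the bridge); 0.012 m = fully down, top 58 mm above the underside. It is stiff (about 5 N, no spring) and stays where it is pushed
- fresh0_captop (a point): centre of the top face of the stopper of fresh0
- fresh1: a fresh reagent pack (two or three are present, standing on the bench to the left of the bay): white block 140 (x) x 45 (y) x 50 mm high, about 0.25 kg, origin: centre of its underside, x towards its stopper end. Its yellow stopper, 30 mm across, is centred 40 mm from the origin on +x and stands up to 20 mm above the block
- fresh1_head (a point): bottom middle of the stopper-end face of fresh1 (70 mm from its origin along +x); home when against the end stop
- fresh1_cap (a joint): stopper of fresh1: 0 = raised, its top 70 mm above the pack's underside (too high to pass under the bridge); 0.012 m = fully down, top 58 mm above the underside. It is stiff (about 5 N, no spring) and stays where it is pushed
- fresh1_captop (a point): centre of the top face of the stopper of fresh1
- fresh2: a fresh reagent pack (two or three are present, standing on the bench to the left of the bay): white block 140 (x) x 45 (y) x 50 mm high, about 0.25 kg, origin: centre of its underside, x towards its stopper end. Its yellow stopper, 30 mm across, is centred 40 mm from the origin on +x and stands up to 20 mm above the block
- fresh2_head (a point): bottom middle of the stopper-end face of fresh2 (70 mm from its origin along +x); home when against the end stop
- fresh2_cap (a joint): stopper of fresh2: 0 = raised, its top 70 mm above the pack's underside (too high to pass under the bridge); 0.012 m = fully down, top 58 mm above the underside. It is stiff (about 5 N, no spring) and stays where it is pushed
- fresh2_captop (a point): centre of the top face of the stopper of fresh2
- used0: a used reagent pack (one or two of used0 to used2 are present, at the start each in a lane of the bay, stopper end under the bridge, about 60 mm of its tail sticking out): same block 140 x 45 x 50 mm with its stopper already down (top 58 mm above the underside), about 0.13 kg; origin: centre of its underside, x towards its stopper end
- used1: a used reagent pack (one or two of used0 to used2 are present, at the start each in a lane of the bay, stopper end under the bridge, about 60 mm of its tail sticking out): same block 140 x 45 x 50 mm with its stopper already down (top 58 mm above the underside), about 0.13 kg; origin: centre of its underside, x towards its stopper end
- used2: a used reagent pack (one or two of used0 to used2 are present, at the start each in a lane of the bay, stopper end under the bridge, about 60 mm of its tail sticking out): same block 140 x 45 x 50 mm with its stopper already down (top 58 mm above the underside), about 0.13 kg; origin: centre of its underside, x towards its stopper end
Not all that is in view belongs to the job. What is shaped like the used1 but turquoise is not meant.

How it is judged (in metres and radians):
On the way, in this order (a step that is already met when the one before it is completed fails the run):
1. every used pack present lies flat in the tray (x of used0 in the frame of tray between -0.115 and 0.115 m and y of used0 in the frame of tray between -0.105 and 0.105 m and z of each of used0, used1, used2 in the frame of tray below 0.012 m and angle between each of used0, used1, used2's own z axis and vertical below 0.12 rad and linear speed of each of used0, used1, used2 below 0.02 m/s and x of used1 in the frame of tray between -0.115 and 0.115 m and y of used1 in the frame of tray between -0.105 and 0.105 m and x of used2 in the frame of tray between -0.115 and 0.115 m and y of used2 in the frame of tray between -0.105 and 0.105 m), for 0.2 s.
2. every fresh pack present is home against the end stop with its stopper down (x of each of fresh0_head, fresh1_head, fresh2_head in the frame of bay above 0.136 m and y of fresh0_head in the frame of bay between -0.1 and 0.1 m and z of each of fresh0_head, fresh1_head, fresh2_head in the frame of bay below 0.013 m and angle between each of fresh0, fresh1, fresh2's own z axis and vertical below 0.08 rad and angle between the x axis of each of fresh0, fresh1, fresh2 and the x axis of bay, either way round below 0.12 rad and value of joint each of fresh0_cap, fresh1_cap, fresh2_cap above 0.0105 m and linear speed of each of fresh0, fresh1, fresh2 below 0.02 m/s and y of fresh1_head in the frame of bay between -0.1 and 0.1 m and y of fresh2_head in the frame of bay between -0.1 and 0.1 m), for 0.2 s.
3. the start button is pressed down (value of joint start above 0.004 m), for 0.05 s.
At the end, for the whole second after the job is handed in: Used packs upright and flat (0.12 rad) on the tray floor; every fresh pack present flat in a lane, stopper end first, within 4 mm of the end stop and 0.12 rad of the lane, stopper down at least 10.5 of 12 mm; all at rest, start button up again (all of step 1 and all of step 2 and value of joint start below 0.002 m); the robot touches nothing.
It fails at once if the tube rack is pushed more than 30 mm from its place (distance of tuberack from where it was at the start of the episode above 0.03 m).
It fails at once if the bottle is pushed more than 30 mm from its place (distance of bottle from where it was at the start of the episode above 0.03 m).
It fails at once if the tip box is pushed more than 30 mm from its place (distance of tipbox from where it was at the start of the episode above 0.03 m).
Of fresh0, fresh1, fresh2 only 2 to 3 are there at a start; the rules pass over those that are not, and their reading is None.
Of used0, used1, used2 only 1 to 2 are there at a start; the rules pass over those that are not, and their reading is None.
At some moment in a run one of fresh0, fresh1, fresh2 may be knocked a few centimetres aside while the robot is not near it.
Once in a run the grip may slacken for a moment while it holds something.
It also fails if it takes over 210 s, if anything falls off the work surface, if the arm or the gripper's body presses on something with over 40 N, if the wrist force passes 120 N, or if a joint passes its speed limit or range.

## Working session

There is one attempt and no reset: what is moved stays moved. The work goes in short steps, Python scripts to look and compute and a tool call to move; the robot and the scene stay as the last step left them, time stands still between calls to the robot, and variables do not carry over. Pictures are saved under pics/ and viewed, at most 14 in all, crops included, and the job is handed in when it is done.

Besides the shell and the picture viewer there is one more tool, called after ">>>" as name(argument=value, ...), one argument or row to a line, values as JSON. apply_moves: Moves the arm, as the interface text tells. Its arguments: {"type":"object","properties":{"motion":{"type":"array","items":{"type":"array","items":{"type":"number","minimum":-1,"maximum":1}}},"grip_force":{"type":"number"}},"required":["motion"]}

```bash
mkdir -p pics; ls
cat > h.py <<'E'
import numpy as np, cv2
from station import get_state, eyes, order, finder
def rays(info,u,v):
    x=(np.asarray(u,float)-info['cx'])/info['fx'];y=(np.asarray(v,float)-info['cy'])/info['fy']
    a,b=x.copy(),y.copy()
    for _ in range(8):
        s=1+info['k1']*(a*a+b*b);a,b=x/s,y/s
    return a,b
def pose(name,st=None):
    i=eyes.camera_info(name)
    if 'view' in i: return i,np.linalg.inv(np.array(i['view']))
    T=np.eye(4);T[:3,:3]=np.array(st['tcp_rot']);T[:3,3]=st['tool_pos']
    return i,T@np.array(i['T_tool_cam'])
def cloud(name):
    st=get_state();img,d=eyes.capture(name);i,C=pose(name,st)
    v,u=np.mgrid[:384,:512];a,b=rays(i,u,v)
    P=np.stack([a*d,-b*d,-d],-1)@C[:3,:3].T+C[:3,3]
    P[d<=0]=np.nan
    return img,P
E
python3 - <<'E'
from h import *
import pprint
np.set_printoptions(precision=1,suppress=True)
ims=[]
for n in ('scene','top'):
    img,P=cloud(n);np.save(n+'.npy',P);cv2.imwrite(f'{n}.png',img);ims.append(img)
    for q in ['bay','tray','start','tuberack','bottle','tipbox','fresh0','fresh0_cap','used0','used1']:
        for r in finder.regions_of(q,n):
            m=r['pixels'];p=P[m];p=p[~np.isnan(p[:,0])]
            if r['p']>.2 and len(p):print(n,q,round(r['p'],2),np.array(r['position']),m.sum(),np.median(p,0),p.min(0),p.max(0))
cv2.imwrite('pics/a.png',cv2.resize(ims[0],(800,600)));cv2.imwrite('pics/b.png',cv2.resize(ims[1],(800,600)))
print(get_state())
E
```

```text
pics
scene bay 0.98 [264.  252.3] 11606 [672.7 -73.6  41.3] [ 453.6 -182.1   -2.4] [767.8 152.  141.7]
scene tray 0.77 [128.3 309.2] 11051 [ 526.6 -381.9    6.2] [ 388.5 -505.3   -1.4] [ 663.3 -243.7   45.5]
scene start 0.71 [248.  179.6] 133 [427.8  63.4  23.1] [405.9  46.4  14.4] [446.1  84.9  28.4]
scene start 0.7 [308.4 161.3] 90 [517.7 219.5  69.2] [501.  206.3  57.1] [531.5 236.   72.9]
scene start 0.69 [253.2 125. ] 1424 [306.6 217.7  67.5] [174.  167.2  -4.3] [337.9 354.3  76.6]
scene tuberack 0.8 [382.4 195.9] 2070 [737.3 264.8  57.1] [665.1 201.4  -2. ] [777.2 412.8  92.6]
scene bottle 0.69 [213.8 340.5] 1023 [ 734.6 -285.6   88.6] [ 661.6 -310.1   -2. ] [ 752.8 -237.4  133.7]
scene tipbox 0.83 [251.1 124.1] 1412 [307.5 217.3  67.5] [185.8 167.2   0.2] [337.9 327.2  76.6]
scene tipbox 0.62 [267.4 252.7] 11563 [671.9 -74.2  42.7] [ 450.7 -182.1   -2.4] [768.  134.4 141.7]
scene fresh0 0.81 [339.1 159.4] 940 [553.8 309.7  48.4] [469.6 284.6   1. ] [613.1 357.7  74.9]
scene fresh0 0.79 [343.3 130.2] 988 [493.4 391.4  46.8] [377.8 323.5  -5.3] [577.  489.2  71.4]
scene fresh0 0
[... 2361 characters left out ...]
4  57.2] [590.3 -73.1   6.2] [662.6 -23.3  63.3]
top used1 0.64 [347.3 291.7] 1152 [ 234.1 -262.3   49. ] [ 163.4 -353.    -6. ] [ 289.3 -197.4   61.5]
top used1 0.45 [180.2 187.3] 121 [516.1 223.3  66.8] [502.4 208.7  -3.1] [532.4 258.7  72.8]
{'time_s': 1.1, 'q': array([-1.4,  0.4,  0.1,  1.3,  0. ,  1.5]), 'joint_velocities': array([-0.,  0., -0., -0.,  0.,  0.]), 'effort': array([  0. , -46.4,  27. ,   0. ,  -0. ,   0. ]), 'tool_pos': array([ 134.9, -559. ,  231.3]), 'tcp_rot': array([[ 1. ,  0.2,  0. ],
       [ 0.2, -1. ,  0. ],
       [ 0. ,  0. , -1. ]]), 'ft_force': array([ 0.6,  0.3, -0. ]), 'torque': array([ 0.,  0., -0.]), 'finger_force': 0.0, 'gripper_width': 1.0010737534422065}
```

View pics/a.png

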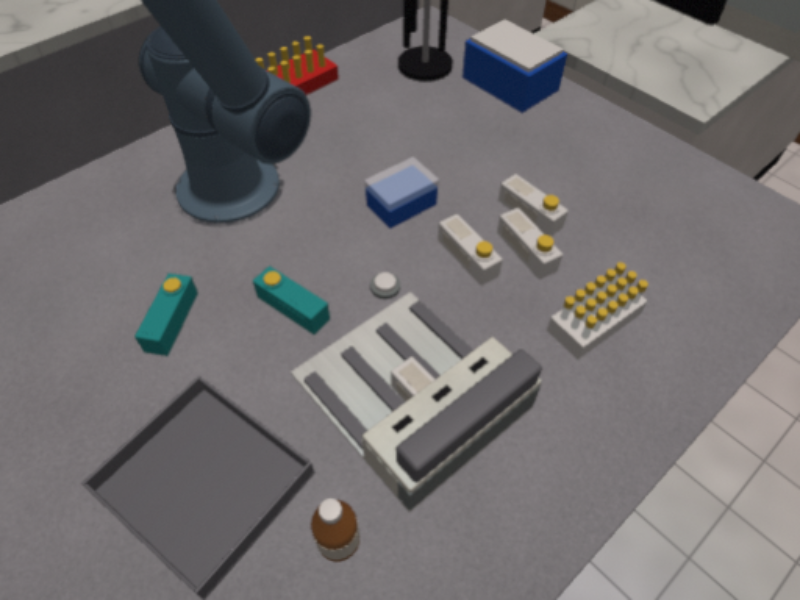

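View pics/b.png

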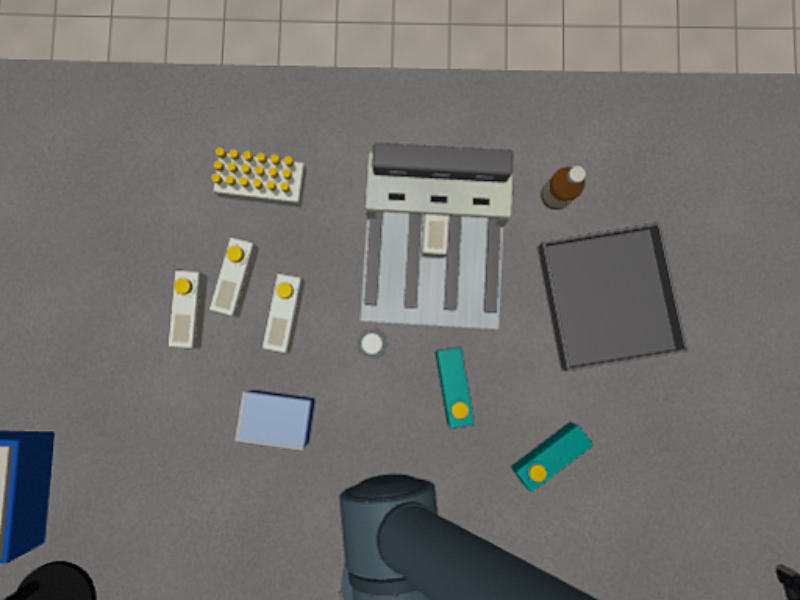

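The scene view shows one white used pack in the middle lane (about 412,375), three fresh packs at upper right, an empty tray at lower left and two turquoise decoys. The top view agrees: used pack (435,235), fresh packs (283,312), (232,277) and (184,308), button (371,343). Next I fit exact poses.

```bash
cat > m.py <<'E'
from h import *
np.set_printoptions(precision=1,suppress=True)
def rect(P,img,roi,zr,sel=None):
    m=np.nan_to_num((P[...,0]>roi[0])&(P[...,0]<roi[1])&(P[...,1]>roi[2])&(P[...,1]<roi[3])&(P[...,2]>zr[0])&(P[...,2]<zr[1]))
    if sel is not None:m=m&sel(img)
    n,l,s,_=cv2.connectedComponentsWithStats(m.astype(np.uint8))
    out=[]
    for k in range(1,n):
        if s[k,4]<60: continue
        p=P[l==k];(c,wh,a)=cv2.minAreaRect(p[:,:2].astype(np.float32))
        w,h=wh
        if h>w:w,h,a=h,w,a+90
        a=(a+90)%180-90
        out.append((np.array(c),np.array([w,h]),np.radians(a),p[:,2].mean(),s[k,4]))
    return out
E
python3 - <<'E'
from m import *
yel=lambda i:(i[...,2].astype(int)-i[...,0]>70)
dark=lambda i:i.max(-1)<120
for n in('scene','top'):
    P=np.load(n+'.npy');img=cv2.imread(n+'.png')
    def show(t,rs):
        for r in rs:print(n,t,r[0],r[1],'yaw %.3f z %.1f n %d'%r[2:])
    show('freshtop',rect(P,img,(350,660,180,460),(43,56)))
    show('cap',rect(P,img,(350,660,180,460),(62,78)))
    show('usedtop',rect(P,img,(520,670,-100,10),(50,67)))
    show('rails',rect(P,img,(450,660,-200,110),(14,26)))
    show('deck',rect(P,img,(440,660,-200,110),(3,13)))
    show('bridge',rect(P,img,(500,800,-250,130),(81,93)))
    show('house',rect(P,img,(500,850,-250,130),(130,145)))
    show('trayrim',rect(P,img,(350,700,-520,-230),(33,46)))
    show('trayfloor',rect(P,img,(350,700,-520,-230),(2,10)))
    show('button',rect(P,img,(380,490,30,110),(15,40)))
    show('rack',rect(P,img,(620,850,150,420),(60,100)))
print(get_state()['tcp_rot'].round(4),eyes.camera_info('wrist'))
E
```

```text
scene freshtop [481.4 405.4] [142.5  48. ] yaw -0.037 z 49.7 n 452
scene freshtop [542.1 323.9] [139.   47.7] yaw -0.245 z 50.5 n 491
scene freshtop [477.5 227.7] [141.4  44.6] yaw -0.169 z 51.1 n 512
scene cap [521.5 405.7] [29.8 29.7] yaw -0.813 z 67.1 n 67
scene cap [580.3 314.5] [28.4 28.1] yaw -0.067 z 69.1 n 77
scene cap [517.  222.3] [30.2 28.2] yaw -0.696 z 69.0 n 85
scene usedtop [619.4 -47.9] [58.2 44.2] yaw -0.055 z 58.9 n 386
scene rails [566.2  66.7] [140.4  25.5] yaw -0.031 z 20.9 n 424
scene rails [564.1  -7.1] [139.5  25.5] yaw -0.040 z 21.1 n 346
scene rails [560.9 -80.1] [140.5  29.4] yaw -0.032 z 20.9 n 506
scene rails [ 566.5 -157.6] [154.3  24.6] yaw -0.033 z 20.8 n 538
scene deck [555.8 -44.8] [270.8 219.4] yaw 1.508 z 9.2 n 3210
scene bridge [710.8 -50. ] [260.4 105.9] yaw 1.535 z 88.0 n 2308
scene house [740.7 -51.3] [239.9  46.1] yaw 1.534 z 137.3 n 2189
scene trayrim [ 524.1 -374.9] [243.8 222.2] yaw 0.186 z 39.1 n 1218
scene trayfloor [ 517.2 -375.9] [221.4 212.8] yaw 0.186 z 5.7 n 8478
scene trayfloor [ 650.3 -364.6] [193.8  14.3] yaw -1.387 z 5.3 n 147
sc
[... 965 characters left out ...]
w 1.536 z 136.1 n 1482
top trayrim [ 522.6 -377.2] [242.5 220.2] yaw 0.185 z 38.4 n 684
top trayfloor [ 523.7 -382.7] [233.3 201.2] yaw 0.188 z 4.8 n 4813
top button [426.3  67.6] [38.  34.8] yaw -1.544 z 21.2 n 145
top rack [727.2 248.6] [63.6 15.3] yaw -0.093 z 81.8 n 116
top rack [736.8 222.7] [39.5 15.2] yaw -0.098 z 82.3 n 79
[[ 1.   0.2  0. ]
 [ 0.2 -1.   0. ]
 [ 0.   0.  -1. ]] {'fx': 269.86621419205113, 'fy': 269.86621419205113, 'cx': 258.5195536724471, 'cy': 186.20074054985201, 'k1': -0.039785245101111345, 'T_tool_cam': array([[   0. ,    1. ,    0.3,   73.9],
       [   1. ,   -0. ,    0. ,    1.1],
       [   0. ,    0.3,   -1. , -142.7],
       [   0. ,    0. ,    0. ,    1. ]])}
```

```bash
cat > go.py <<'E'
# args: sequence of x,y,z,yaw targets; prints total tool-frame shift (in 25 mm shares) and turn (4 deg shares) per leg
import sys; from station import get_state
import numpy as np
np.set_printoptions(precision=3,suppress=True)
st=get_state();p=np.array(st['tool_pos']);R=np.array(st['tcp_rot']);yaw=np.arctan2(R[1,0],R[0,0])
print('t %.1f'%st['time_s'],p.round(1),'yaw %.4f'%yaw,'tilt',R[:2,2].round(4),'w %.3f'%st['gripper_width'],'F',np.round(st['ft_force'],1),'ff %.1f'%st['finger_force'])
for a in sys.argv[1:]:
    x,y,z,w=map(float,a.split(','));d=np.array([x,y,z])-p
    c,s=np.cos(yaw),np.sin(yaw)
    print(a,np.array([d@[c,s,0],d@[s,-c,0],-d[2]])/25,'turn %.3f'%(-np.degrees(w-yaw)/4))
    p=np.array([x,y,z]);yaw=w
E
python3 go.py 134.9,-558.989,231.3,-0.035 615.6,-47.1,160,-0.035 615.6,-47.1,26,-0.035; python3 go.py 615.6,-47.1,160,-0.035
```

```text
t 1.1 [ 134.9 -559.   231.3] yaw 0.2368 tilt [0. 0.] w 1.001 F [ 0.6  0.3 -0. ] ff 0.0
134.9,-558.989,231.3,-0.035 [-0.     0.001 -0.001] turn 3.893
615.6,-47.1,160,-0.035 [ 18.5   -21.136   2.852] turn -0.000
615.6,-47.1,26,-0.035 [0.   0.   5.36] turn -0.000
t 1.1 [ 134.9 -559.   231.3] yaw 0.2368 tilt [0. 0.] w 1.001 F [ 0.6  0.3 -0. ] ff 0.0
615.6,-47.1,160,-0.035 [ 23.494 -15.392   2.851] turn 3.893
```

>>> apply_moves(
  motion=[
    [0,0,0,0,0,0.973,-1],
    [0,0,0,0,0,0.973,-1],
    [0,0,0,0,0,0.973,-1],
    [0,0,0,0,0,0.973,-1],
    [0.77,-0.88,0,0,0,0,-1],
    [0.77,-0.88,0,0,0,0,-1],
    [0.77,-0.88,0,0,0,0,-1],
    [0.77,-0.88,0,0,0,0,-1],
  ],
  grip_force=60,
)

```text
time_s: 1.77
tool_pos: [215.5, -472.8, 231.3]
tcp_rot: [[0.999, -0.036, 0.0], [-0.036, -0.999, -0.0], [0.0, 0.0, -1.0]]
ft_force: [0.1, -1.0, 0.7]
gripper_width: 0.999
finger_force: 0.0
```

>>> apply_moves(
  motion=[
    [0.77,-0.88,0,0,0,0,-1],
    [0.77,-0.88,0,0,0,0,-1],
    [0.77,-0.88,0,0,0,0,-1],
    [0.77,-0.88,0,0,0,0,-1],
    [0.77,-0.88,0,0,0,0,-1],
    [0.77,-0.88,0,0,0,0,-1],
    [0.77,-0.88,0,0,0,0,-1],
    [0.77,-0.88,0,0,0,0,-1],
  ],
)

```text
time_s: 2.43
tool_pos: [375.8, -302.1, 231.5]
tcp_rot: [[0.999, -0.035, 0.0], [-0.035, -0.999, -0.0], [0.0, 0.0, -1.0]]
ft_force: [0.9, -0.1, 0.3]
gripper_width: 0.998
finger_force: 0.0
```

>>> apply_moves(
  motion=[
    [0.77,-0.88,0,0,0,0,-1],
    [0.77,-0.88,0,0,0,0,-1],
    [0.77,-0.88,0,0,0,0,-1],
    [0.77,-0.88,0.5,0,0,0,-1],
    [0.77,-0.88,0.5,0,0,0,-1],
    [0.77,-0.88,0.5,0,0,0,-1],
    [0,0,0,0,0,0,-1],
    [0,0,0,0,0,0,-1],
  ],
)

```text
time_s: 3.1
tool_pos: [495.0, -174.0, 192.9]
tcp_rot: [[0.999, -0.032, -0.002], [-0.032, -0.999, 0.001], [-0.002, -0.0, -1.0]]
ft_force: [-0.1, -0.8, -0.0]
gripper_width: 0.997
finger_force: 0.0
```

```bash
python3 go.py 615.6,-47.1,160,-0.035
python3 - <<'E'
from m import *
img,P=cloud('wrist');np.save('wrist.npy',P);cv2.imwrite('pics/w1.png',img);cv2.imwrite('wrist.png',img)
for t,roi,z in [('used',(520,700,-110,20),(50,67)),('rails',(450,690,-200,110),(14,26)),('bridge',(500,800,-250,130),(81,93))]:
    for r in rect(P,img,roi,z):print(t,r[0],r[1],'yaw %.3f z %.1f n %d'%r[2:])
E
```

```text
t 3.1 [ 495.  -174.   192.9] yaw -0.0321 tilt [-0.002  0.001] w 0.997 F [-0.1 -0.8 -0. ] ff 0.0
615.6,-47.1,160,-0.035 [ 4.659 -5.229  1.316] turn 0.042
used [629.2 -49.6] [75.1 46. ] yaw -0.037 z 58.0 n 4036
rails [585.5 -82.3] [183.5  30.8] yaw -0.032 z 19.9 n 4109
rails [ 582.2 -159.5] [182.5  29.4] yaw -0.069 z 20.0 n 3555
rails [587.4 -10. ] [182.7  25.5] yaw -0.031 z 19.9 n 2411
rails [591.3  67.2] [183.6  31.5] yaw -0.042 z 19.8 n 3744
bridge [661.8   6.9] [68.1  2.4] yaw 1.527 z 83.9 n 200
```

View pics/w1.png

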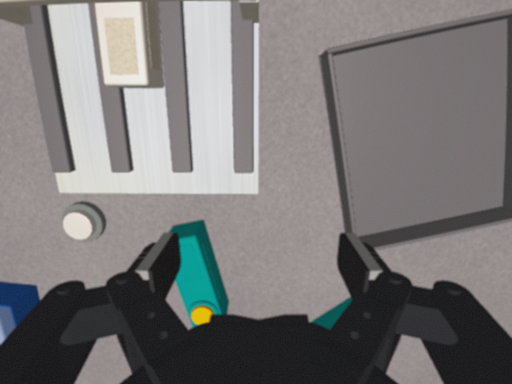

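Wrist view: used pack under the bridge at (123,45), lanes clear, button at (82,221), matching the measurements.

>>> apply_moves(
  motion=[
    [0.78,-0.87,0.22,0,0,0,-1],
    [0.78,-0.87,0.22,0,0,0,-1],
    [0.78,-0.87,0.22,0,0,0,-1],
    [0.78,-0.87,0.22,0,0,0,-1],
    [0.78,-0.87,0.22,0,0,0,-1],
    [0.78,-0.87,0.22,0,0,0,-1],
    [0,0,0,0,0,0,-1],
    [0,0,0,0,0,0,-1],
  ],
)

```text
time_s: 3.82
tool_pos: [616.8, -49.4, 160.9]
tcp_rot: [[0.999, -0.035, 0.0], [-0.035, -0.999, -0.001], [0.0, 0.001, -1.0]]
ft_force: [0.1, -1.0, 0.8]
gripper_width: 1.001
finger_force: 0.0
```

```bash
python3 go.py 615.6,-47.9,26,-0.035
```

```text
t 3.8 [616.8 -49.4 160.9] yaw -0.0345 tilt [ 0.    -0.001] w 1.001 F [ 0.1 -1.   0.8] ff 0.0
615.6,-47.9,26,-0.035 [-0.052 -0.058  5.395] turn 0.007
```

>>> apply_moves(
  motion=[
    [-0.05,-0.06,0.9,0,0,0,-1],
    [0,0,0.9,0,0,0,-1],
    [0,0,0.9,0,0,0,-1],
    [0,0,0.9,0,0,0,-1],
    [0,0,0.9,0,0,0,-1],
    [0,0,0.9,0,0,0,-1],
    [0,0,0,0,0,0,-1],
    [0,0,0,0,0,0,1],
  ],
)

```text
time_s: 4.48
tool_pos: [613.5, -48.9, 25.6]
tcp_rot: [[0.999, -0.037, -0.003], [-0.037, -0.999, -0.0], [-0.003, 0.0, -1.0]]
ft_force: [-0.1, 0.4, 0.5]
gripper_width: 0.883
finger_force: 0.0
```

>>> apply_moves(
  motion=[
    [0,0,0,0,0,0,1],
    [0,0,0,0,0,0,1],
    [0,0,0,0,0,0,1],
    [0,0,0,0,0,0,1],
    [0,0,0,0,0,0,1],
    [0,0,0,0,0,0,1],
  ],
)

```text
time_s: 4.98
tool_pos: [617.2, -48.1, 28.3]
tcp_rot: [[0.999, -0.035, 0.004], [-0.035, -0.999, -0.002], [0.004, 0.001, -1.0]]
ft_force: [-0.4, -1.0, 7.4]
gripper_width: 0.516
finger_force: 63.0
```

>>> apply_moves(
  motion=[
    [-0.3,0,0,0,0,0,1],
    [-0.6,0,0,0,0,0,1],
    [-0.7,0,0,0,0,0,1],
    [-0.7,0,0,0,0,0,1],
    [-0.7,0,0,0,0,0,1],
    [-0.7,0,0,0,0,0,1],
    [-0.7,0,0,0,0,0,1],
    [0,0,0,0,0,0,1],
  ],
  grip_force=80,
)

```text
time_s: 5.65
tool_pos: [505.6, -44.0, 28.3]
tcp_rot: [[0.999, -0.035, 0.004], [-0.035, -0.999, -0.001], [0.005, 0.001, -1.0]]
ft_force: [-5.1, 0.3, 14.5]
gripper_width: 0.508
finger_force: 83.0
```

>>> apply_moves(
  motion=[
    [0,0,-0.4,0,0,0,1],
    [0,0,-0.8,0,0,0,1],
    [0,0,-0.8,0,0,0,1],
    [0,0,-0.8,0,0,0,1],
    [0,0,0,0,0,0,1],
    [0,0,0,0,0,0,1],
  ],
)

```text
time_s: 6.15
tool_pos: [506.4, -43.7, 97.0]
tcp_rot: [[0.999, -0.035, 0.003], [-0.035, -0.999, -0.001], [0.003, 0.001, -1.0]]
ft_force: [0.0, 0.1, -1.4]
gripper_width: 0.512
finger_force: 81.5
```

```bash
python3 go.py 475,-385,110,0.186
python3 - <<'E'
from m import *
for n in('scene','top'):
    img,P=cloud(n);cv2.imwrite(n+'.png',img)
    if n=='scene':cv2.imwrite('pics/s2.png',img[150:350,100:400])
E
```

```text
t 6.2 [506.4 -43.7  97. ] yaw -0.0347 tilt [ 0.003 -0.001] w 0.512 F [ 0.   0.1 -1.4] ff 81.5
475,-385,110,0.186 [-0.783 13.685 -0.521] turn -3.161
```

View pics/s2.png

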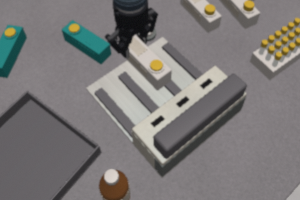

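Scene crop: the used pack is out of the bridge and held level at (150,60). Moving it to the tray.

```bash
python3 go.py 506.4,-43.7,97,0.186 479.3,-384.3,110,0.186 479.3,-384.3,26,0.186
```

```text
t 6.2 [504.6 -43.4  95. ] yaw -0.0348 tilt [-0.002  0.   ] w 0.518 F [-1.2  0.8 -1.7] ff 81.5
506.4,-43.7,97,0.186 [ 0.073  0.009 -0.08 ] turn -3.163
479.3,-384.3,110,0.186 [-3.585 13.189 -0.52 ] turn -0.000
479.3,-384.3,26,0.186 [0.   0.   3.36] turn -0.000
```

>>> apply_moves(
  motion=[
    [0.04,0,-0.3,0,0,-0.79,1],
    [0.03,0,-0.3,0,0,-0.79,1],
    [0,0,0,0,0,-0.79,1],
    [0,0,0,0,0,-0.79,1],
    [-0.2,0.6,0,0,0,0,1],
    [-0.2,0.8,0,0,0,0,1],
    [-0.25,0.9,0,0,0,0,1],
    [-0.25,0.9,0,0,0,0,1],
  ],
)

```text
time_s: 6.92
tool_pos: [498.4, -126.5, 109.1]
tcp_rot: [[0.983, 0.186, -0.003], [0.186, -0.983, 0.001], [-0.003, -0.002, -1.0]]
ft_force: [1.0, 0.1, -0.4]
gripper_width: 0.51
finger_force: 81.6
```

>>> apply_moves(
  motion=[
    [-0.25,0.9,0,0,0,0,1],
    [-0.25,0.9,0,0,0,0,1],
    [-0.25,0.9,0,0,0,0,1],
    [-0.25,0.9,0,0,0,0,1],
    [-0.25,0.9,0,0,0,0,1],
    [-0.25,0.9,0,0,0,0,1],
    [-0.25,0.9,0,0,0,0,1],
    [-0.25,0.9,0,0,0,0,1],
  ],
)

```text
time_s: 7.58
tool_pos: [482.5, -312.8, 108.8]
tcp_rot: [[0.983, 0.185, -0.003], [0.185, -0.983, 0.002], [-0.002, -0.003, -1.0]]
ft_force: [-0.0, -0.4, -0.9]
gripper_width: 0.513
finger_force: 85.3
```

>>> apply_moves(
  motion=[
    [-0.25,0.9,0,0,0,0,1],
    [-0.3,0.8,0,0,0,0,1],
    [-0.25,0.5,0,0,0,0,1],
    [0,0.2,0,0,0,0,1],
    [0,0,0,0,0,0,1],
    [0,0,0,0,0,0,1],
  ],
)

```text
time_s: 8.08
tool_pos: [475.1, -374.1, 110.1]
tcp_rot: [[0.983, 0.185, -0.001], [0.185, -0.983, 0.002], [-0.001, -0.002, -1.0]]
ft_force: [-0.1, 0.2, -1.3]
gripper_width: 0.514
finger_force: 85.4
```

```bash
python3 go.py 479.3,-384.3,27,0.186;python3 - <<'E'
from m import *
img,P=cloud('scene');cv2.imwrite('pics/s3.png',img[200:384,0:300])
for r in rect(P,img,(400,650,-480,-280),(85,200)):print(r)
E
```

```text
t 8.1 [ 475.1 -374.1  110.1] yaw 0.1859 tilt [-0.001  0.002] w 0.514 F [-0.1  0.2 -1.3] ff 85.4
479.3,-384.3,27,0.186 [0.091 0.432 3.324] turn -0.001
(array([ 514.9, -352.4]), array([141.7, 116.7]), np.float64(0.5642019287888922), np.float64(146.6738053406253), np.int32(2379))
```

View pics/s3.png

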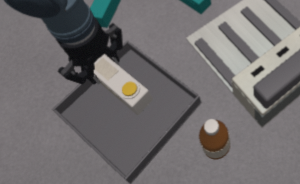

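The crop shows the pack held level over the tray at (120,82). Now lowering and releasing it.

>>> apply_moves(
  motion=[
    [0.09,0.43,0.6,0,0,0,1],
    [0,0,0.8,0,0,0,1],
    [0,0,0.8,0,0,0,1],
    [0,0,0.6,0,0,0,1],
    [0,0,0.35,0,0,0,1],
    [0,0,0.1,0,0,0,1],
    [0,0,0.08,0,0,0,1],
    [0,0,0,0,0,0,1],
  ],
)

```text
time_s: 8.8
tool_pos: [480.0, -385.2, 28.1]
tcp_rot: [[0.983, 0.185, 0.001], [0.185, -0.983, -0.001], [0.0, 0.001, -1.0]]
ft_force: [-0.4, 0.3, -1.3]
gripper_width: 0.515
finger_force: 85.7
```

>>> apply_moves(
  motion=[
    [0,0,0,0,0,0,0.2],
    [0,0,0,0,0,0,-0.3],
    [0,0,0,0,0,0,-0.7],
    [0,0,0,0,0,0,-0.7],
    [0,0,-0.2,0,0,0,-0.7],
    [0,0,-0.9,0,0,0,-0.7],
    [0,0,-0.9,0,0,0,-0.7],
    [0,0,-0.9,0,0,0,-0.7],
  ],
)

```text
time_s: 9.47
tool_pos: [479.2, -385.2, 101.1]
tcp_rot: [[0.983, 0.185, -0.0], [0.185, -0.983, 0.0], [-0.0, -0.0, -1.0]]
ft_force: [0.6, -0.8, -1.5]
gripper_width: 0.854
finger_force: 0.0
```

```bash
python3 - <<'E'
from m import *
for n in('scene','top'):
    img,P=cloud(n)
    for t,roi,z in[('used',(390,650,-480,-280),(48,68)),('fresh',(350,660,180,460),(43,56)),('cap',(350,660,180,460),(62,78))]:
        for r in rect(P,img,roi,z):print(n,t,r[0],r[1],'yaw %.3f z %.1f n %d'%r[2:])
E
python3 go.py
```

```text
scene used [ 525.7 -375.7] [140.7  45.5] yaw 0.186 z 56.7 n 1284
scene fresh [481.1 405.5] [140.3  47.4] yaw -0.037 z 49.6 n 448
scene fresh [542.3 324.4] [141.3  48.1] yaw -0.230 z 50.5 n 486
scene fresh [477.1 227.7] [141.6  45. ] yaw -0.156 z 51.1 n 515
scene cap [520.7 406.5] [33.4 27.9] yaw -1.488 z 67.6 n 66
scene cap [582.2 314. ] [29. 24.] yaw 0.974 z 69.4 n 78
scene cap [517.2 221.8] [30.8 27.6] yaw -0.801 z 69.1 n 83
top used [ 540.2 -374.8] [106.5  45.1] yaw 0.182 z 55.9 n 574
top fresh [542.4 324.2] [139.5  45.6] yaw -0.230 z 49.6 n 670
top fresh [479.1 406.9] [142.3  46.4] yaw -0.028 z 49.5 n 709
top fresh [477.5 229.9] [139.2  45.8] yaw -0.162 z 49.6 n 688
top cap [580.6 314.6] [27.7 26.6] yaw -0.776 z 69.3 n 88
top cap [519.2 405.8] [28.1 25.3] yaw -1.531 z 67.7 n 91
top cap [516.6 223.2] [27.4 26.7] yaw -0.771 z 67.8 n 87
t 9.6 [ 481.9 -387.8  105.1] yaw 0.1857 tilt [ 0.006 -0.006] w 0.845 F [ 1.  -0.5 -0.1] ff 0.0
```

```bash
python3 go.py 481.9,-387.8,160,-0.16 517,222.5,150,-0.16
```

```text
t 9.6 [ 481.9 -387.8  105.1] yaw 0.1857 tilt [ 0.006 -0.006] w 0.845 F [ 1.  -0.5 -0.1] ff 0.0
481.9,-387.8,160,-0.16 [-0.002 -0.    -2.197] turn 4.951
517,222.5,150,-0.16 [ -2.503 -24.324   0.4  ] turn -0.000
```

>>> apply_moves(
  motion=[
    [0,0,-0.45,0,0,1,1],
    [0,0,-0.45,0,0,1,1],
    [0,0,-0.45,0,0,1,1],
    [0,0,-0.45,0,0,1,1],
    [0,0,-0.4,0,0,0.95,1],
    [-0.1,-1,0,0,0,0,1],
    [-0.1,-1,0,0,0,0,1],
    [-0.1,-1,0,0,0,0,1],
  ],
)

```text
time_s: 10.23
tool_pos: [483.8, -309.6, 154.8]
tcp_rot: [[0.987, -0.16, 0.0], [-0.16, -0.987, 0.0], [0.0, -0.0, -1.0]]
ft_force: [0.5, 0.2, -0.4]
gripper_width: 0.001
finger_force: 0.0
```

>>> apply_moves(
  motion=[
    [-0.1,-1,0,0,0,0,1],
    [-0.1,-1,0,0,0,0,1],
    [-0.1,-1,0,0,0,0,1],
    [-0.1,-1,0,0,0,0,1],
    [-0.1,-1,0,0,0,0,1],
    [-0.1,-1,0,0,0,0,1],
    [-0.1,-1,0,0,0,0,1],
    [-0.1,-1,0,0,0,0,1],
  ],
)

```text
time_s: 10.9
tool_pos: [495.7, -108.2, 154.8]
tcp_rot: [[0.987, -0.159, -0.0], [-0.159, -0.987, 0.0], [-0.0, -0.0, -1.0]]
ft_force: [0.1, -0.1, -0.0]
gripper_width: -0.001
finger_force: 0.0
```

>>> apply_moves(
  motion=[
    [-0.1,-1,0,0,0,0,1],
    [-0.1,-1,0,0,0,0,1],
    [-0.1,-1,0,0,0,0,1],
    [-0.1,-1,0,0,0,0,1],
    [-0.1,-1,0,0,0,0,1],
    [-0.1,-1,0,0,0,0,1],
    [-0.1,-1,0,0,0,0,1],
    [-0.1,-1,0,0,0,0,1],
  ],
)

```text
time_s: 11.57
tool_pos: [498.5, 36.5, 156.9]
tcp_rot: [[0.997, -0.082, 0.003], [-0.082, -0.996, 0.046], [-0.001, -0.046, -0.999]]
ft_force: [-0.3, -1.0, 0.1]
gripper_width: -0.001
finger_force: 0.0
```

>>> apply_moves(
  motion=[
    [-0.1,-1,0,0,0,0,1],
    [-0.1,-1,0,0,0,0,1],
    [-0.1,-1,0.1,0,0,0,1],
    [-0.1,-0.9,0.1,0,0,0,1],
    [-0.1,-0.8,0.1,0,0,0,1],
    [-0.1,-0.6,0.1,0,0,0,1],
    [0,0,0,0,0,0,1],
    [0,0,0,0,0,0,1],
  ],
)

```text
time_s: 12.23
tool_pos: [487.0, 101.0, 156.0]
tcp_rot: [[1.0, 0.013, -0.002], [0.014, -0.995, 0.102], [-0.001, -0.102, -0.995]]
ft_force: [0.5, 0.5, 0.7]
gripper_width: -0.001
finger_force: 0.0
```

```bash
cat > f.py <<'E'
from m import *
for n in('scene','top','wrist'):
    img,P=cloud(n)
    for t,roi,z in[('used',(390,650,-480,-280),(48,68)),('fresh',(350,660,180,460),(43,56)),('cap',(350,660,180,460),(57.5,78))]:
        for r in rect(P,img,roi,z):
            if r[4]<6000 :print(n,t,r[0],r[1],'yaw %.3f z %.1f n %d'%r[2:])
cv2.imwrite('wrist.png',img)
E
python3 f.py; python3 go.py 517,222.5,75,-0.16
```

```text
scene used [ 525.5 -375.7] [140.8  45.5] yaw 0.185 z 56.7 n 1291
scene fresh [481.8 406. ] [139.5  48.8] yaw -0.031 z 49.7 n 446
scene fresh [541.  323.1] [141.7  46. ] yaw -0.206 z 50.6 n 486
scene fresh [476.9 228.6] [141.7  45.5] yaw -0.150 z 50.9 n 507
scene cap [521.1 405. ] [29.6 28.3] yaw -1.355 z 66.5 n 77
scene cap [581.6 312.7] [27.9 25.2] yaw 0.703 z 68.3 n 89
scene cap [516.3 221.6] [28.2 27.8] yaw -1.317 z 67.8 n 94
top used [ 522.8 -378. ] [142.4  46.8] yaw 0.183 z 55.3 n 822
top fresh [542.3 324.2] [139.3  45.8] yaw -0.227 z 49.5 n 671
top fresh [479.  407.2] [142.2  46.3] yaw -0.030 z 49.4 n 707
top cap [580.3 314.4] [29.  28.6] yaw 0.916 z 68.0 n 99
top cap [519.7 405.6] [28.4 28. ] yaw -0.402 z 67.0 n 98
wrist fresh [543.1 322.6] [140.3  46.6] yaw -0.232 z 50.1 n 5202
wrist fresh [477.  386.2] [142.5  36.4] yaw -0.266 z 49.1 n 2170
wrist fresh [478.5 227.8] [140.4  46.4] yaw -0.158 z 50.2 n 4683
wrist cap [582.1 312.5] [29.9 29.4] yaw 1.008 z 68.2 n 1092
wrist cap [518.2 221. ] [29.4 28.8] yaw 1.560 z 67.6 n 933
t 12.4 [487.5 100.5 156.3] yaw 0.0124 tilt [-0.002  0.102] w 0.001 F [ 0.2 -0.6  0.3] ff 0.0
517,222.5,75,-0.16 [ 1.241 -4.866  3.251] turn 2.470
```

```bash
python3 -c "
from station import get_state
s=get_state();print(s['q'].round(3),s['joint_velocities'].round(3))"
```

```text
[ 0.011  0.251 -0.299  1.021  0.102  3.141] [-0.004  0.002  0.003  0.001  0.001  0.002]
```

The last joint reached its limit, so I'll use the half-turn-equivalent grasp from here on.

>>> apply_moves(
  motion=[
    [0,0,0,0,0,-1,1],
    [0,0,0,-0.73,0,0,1],
    [0,0,0,-0.73,0,0,1],
    [0,0,0,0,0,-1,1],
    [0,0,0,0,0,-1,1],
    [0,0,0,0,0,-1,1],
    [0,0,0,0,0,-1,1],
    [0,0,0,0,0,-1,1],
  ],
)

```text
time_s: 13.05
tool_pos: [487.5, 100.4, 156.3]
tcp_rot: [[0.907, 0.421, 0.007], [0.421, -0.907, 0.0], [0.006, 0.002, -1.0]]
ft_force: [0.5, -0.2, 0.3]
gripper_width: 0.004
finger_force: 0.0
```

>>> apply_moves(
  motion=[
    [0,0,0,0,0,-1,1],
    [0,0,0,0,0,-1,1],
    [0,0,0,0,0,-1,1],
    [0,0,0,0,0,-1,1],
    [0,0,0,0,0,-1,1],
    [0,0,0,0,0,-1,1],
    [0,0,0,0,0,-1,1],
    [0,0,0,0,0,-1,1],
  ],
)

```text
time_s: 13.72
tool_pos: [487.5, 100.4, 156.3]
tcp_rot: [[0.547, 0.837, 0.007], [0.837, -0.547, 0.0], [0.004, 0.005, -1.0]]
ft_force: [-0.2, 0.5, -0.2]
gripper_width: 0.004
finger_force: 0.0
```

>>> apply_moves(
  motion=[
    [0,0,0,0,0,-1,1],
    [0,0,0,0,0,-1,1],
    [0,0,0,0,0,-1,1],
    [0,0,0,0,0,-1,1],
    [0,0,0,0,0,-1,1],
    [0,0,0,0,0,-1,1],
    [0,0,0,0,0,-1,1],
    [0,0,0,0,0,-1,1],
  ],
)

```text
time_s: 14.38
tool_pos: [487.5, 100.4, 156.3]
tcp_rot: [[0.02, 1.0, 0.007], [1.0, -0.02, 0.0], [0.001, 0.007, -1.0]]
ft_force: [-1.0, 0.9, -0.6]
gripper_width: 0.001
finger_force: 0.0
```

>>> apply_moves(
  motion=[
    [0,0,0,0,0,-1,1],
    [0,0,0,0,0,-1,1],
    [0,0,0,0,0,-1,1],
    [0,0,0,0,0,-1,1],
    [0,0,0,0,0,-1,1],
    [0,0,0,0,0,-1,1],
    [0,0,0,0,0,-1,1],
    [0,0,0,0,0,-1,1],
  ],
)

```text
time_s: 15.05
tool_pos: [487.5, 100.4, 156.3]
tcp_rot: [[-0.513, 0.858, 0.007], [0.858, 0.513, 0.0], [-0.003, 0.006, -1.0]]
ft_force: [0.8, -0.1, -0.0]
gripper_width: -0.001
finger_force: 0.0
```

>>> apply_moves(
  motion=[
    [0,0,0,0,0,-1,1],
    [0,0,0,0,0,-1,1],
    [0,0,0,0,0,-1,1],
    [0,0,0,0,0,-1,1],
    [0,0,0,0,0,-1,1],
    [0,0,0,0,0,-1,1],
    [0,0,0,0,0,0,1],
    [0,0,0,0,0,0,1],
  ],
)

```text
time_s: 15.72
tool_pos: [487.5, 100.5, 156.3]
tcp_rot: [[-0.815, 0.579, 0.007], [0.579, 0.815, 0.0], [-0.005, 0.004, -1.0]]
ft_force: [-0.2, -0.2, 0.3]
gripper_width: -0.002
finger_force: 0.0
```

```bash
cat > tilt.py <<'E'
from station import get_state
import numpy as np
R=np.array(get_state()['tcp_rot']);v=np.cross(R[:,2],[0,0,-1]);t=R.T@v
print('tilt fix wx wy (shares):',np.degrees(t[:2]).round(2)/4)
E
python3 go.py 517.2,222,150,2.98;python3 tilt.py
```

```text
t 15.7 [487.5 100.5 156.3] yaw 2.5235 tilt [0.006 0.   ] w -0.002 F [-0.2 -0.2  0.3] ff 0.0
517.2,222,150,2.98 [1.848 4.651 0.25 ] turn -6.539
tilt fix wx wy (shares): [0.06   0.0725]
```

>>> apply_moves(
  motion=[
    [0,0,0,0.06,0.07,0,1],
    [0,0,0,0,0,-0.934,1],
    [0,0,0,0,0,-0.934,1],
    [0,0,0,0,0,-0.934,1],
    [0,0,0,0,0,-0.934,1],
    [0,0,0,0,0,-0.934,1],
    [0,0,0,0,0,-0.934,1],
    [0,0,0,0,0,-0.934,1],
  ],
)

```text
time_s: 16.38
tool_pos: [487.4, 100.7, 156.2]
tcp_rot: [[-0.988, 0.157, -0.0], [0.157, 0.988, -0.0], [0.0, -0.0, -1.0]]
ft_force: [-0.5, -0.5, -0.2]
gripper_width: 0.002
finger_force: 0.0
```

>>> apply_moves(
  motion=[
    [-0.06,0.8,0.2,0,0,0,1],
    [-0.06,0.9,0.4,0,0,0,1],
    [-0.06,0.9,0.4,0,0,0,1],
    [-0.06,0.9,0.4,0,0,0,1],
    [-0.08,0.9,0.4,0,0,0,1],
    [-0.08,0.59,0.4,0,0,0,1],
    [0,0,0,0,0,0,1],
    [0,0,0,0,0,0,1],
  ],
)

```text
time_s: 17.05
tool_pos: [516.4, 222.6, 100.5]
tcp_rot: [[-0.987, 0.158, -0.002], [0.158, 0.987, -0.001], [0.002, -0.001, -1.0]]
ft_force: [-0.3, -0.8, 1.0]
gripper_width: -0.001
finger_force: 0.0
```

```bash
python3 go.py 517.2,222,57,2.98;python3 tilt.py
```

```text
t 17.1 [516.4 222.6 100.5] yaw 2.9828 tilt [-0.002 -0.001] w -0.001 F [-0.3 -0.8  1. ] ff 0.0
517.2,222,57,2.98 [-0.034 -0.017  1.741] turn 0.040
tilt fix wx wy (shares): [-0.0175 -0.0225]
```

>>> apply_moves(
  motion=[
    [-0.03,0,0.6,0,0,0,1],
    [0,0,0.5,0,0,0,1],
    [0,0,0.2,0,0,0,1],
    [0,0,0.2,0,0,0,1],
    [0,0,0.2,0,0,0,1],
    [0,0,0.06,0,0,0,1],
    [0,0,0,0,0,0,1],
    [0,0,0,0,0,0,1],
  ],
)

```text
time_s: 17.72
tool_pos: [518.0, 221.8, 58.0]
tcp_rot: [[-0.987, 0.159, 0.001], [0.159, 0.987, -0.0], [-0.001, -0.0, -1.0]]
ft_force: [-1.8, -0.6, 5.6]
gripper_width: -0.004
finger_force: 2.2
```

Push slightly further and see the force rise.

>>> apply_moves(
  motion=[
    [0,0,0.06,0,0,0,1],
    [0,0,0.06,0,0,0,1],
    [0,0,0,0,0,0,1],
  ],
)

```text
time_s: 17.97
tool_pos: [518.1, 221.9, 57.8]
tcp_rot: [[-0.987, 0.159, 0.002], [0.159, 0.987, -0.0], [-0.002, -0.0, -1.0]]
ft_force: [-8.9, -3.8, 24.2]
gripper_width: -0.002
finger_force: 12.2
```

>>> apply_moves(
  motion=[
    [0,0,-0.5,0,0,0,0.5],
    [0,0,-0.8,0,0,0,-0.3],
    [0.5,0,-0.5,0,0,0,-1],
    [0.7,0,0,0,0,0,-1],
    [0.8,0,0,0,0,0,-1],
    [0.8,0,0,0,0,0,-1],
    [0.6,0,0,0,0,0,-1],
    [0,0,0,0,0,0,-1],
  ],
)

```text
time_s: 18.63
tool_pos: [430.8, 235.8, 99.2]
tcp_rot: [[-0.988, 0.157, -0.002], [0.157, 0.988, -0.0], [0.002, -0.001, -1.0]]
ft_force: [-0.9, 0.2, -1.0]
gripper_width: 1.0
finger_force: 0.0
```

```bash
python3 f.py; python3 go.py 433.1,235.7,24,2.98
```

```text
scene used [ 525.4 -375.8] [141.6  45.6] yaw 0.185 z 56.7 n 1288
scene fresh [481.6 406.2] [140.4  48.3] yaw -0.042 z 49.6 n 455
scene fresh [541.1 323.5] [141.6  46.6] yaw -0.240 z 50.4 n 489
scene fresh [476.4 227.9] [142.7  44.7] yaw -0.146 z 51.1 n 522
scene cap [521.1 405.5] [31.9 27.9] yaw -1.409 z 66.5 n 79
scene cap [581.7 313.8] [27.4 25.6] yaw 1.118 z 68.1 n 90
top used [ 522.6 -377.2] [142.2  46.4] yaw 0.186 z 55.3 n 822
top fresh [564.3 318.9] [94.4 44.8] yaw -0.234 z 49.6 n 359
top fresh [496.2 226.8] [101.7  46.2] yaw -0.178 z 50.3 n 466
top cap [580.7 314.3] [28.7 28.2] yaw -1.059 z 68.3 n 97
wrist fresh [494.6 333.8] [45.2 42.3] yaw 1.326 z 49.8 n 1747
wrist cap [520.5 404.2] [30.2 29.4] yaw 0.066 z 66.5 n 1265
wrist cap [517.1 222.3] [28.4 26.9] yaw 1.404 z 58.2 n 644
t 18.8 [435.  236.   99.7] yaw 2.9823 tilt [0.002 0.001] w 1.002 F [ 0.9  0.4 -0.2] ff 0.0
433.1,235.7,24,2.98 [ 0.072 -0.024  3.027] turn 0.032
```

>>> apply_moves(
  motion=[
    [0.07,0,0.7,0,0,0.03,-1],
    [0,0,0.8,0,0,0,-1],
    [0,0,0.8,0,0,0,-1],
    [0,0,0.5,0,0,0,-1],
    [0,0,0.22,0,0,0,-1],
    [0,0,0,0,0,0,1],
    [0,0,0,0,0,0,1],
    [0,0,0,0,0,0,1],
  ],
  grip_force=100,
)

```text
time_s: 19.45
tool_pos: [433.4, 236.3, 24.6]
tcp_rot: [[-0.987, 0.161, 0.002], [0.161, 0.987, 0.001], [-0.002, 0.001, -1.0]]
ft_force: [0.0, 0.2, 1.3]
gripper_width: 0.604
finger_force: 0.0
```

>>> apply_moves(
  motion=[
    [0,0,0,0,0,0,1],
    [0,0,0,0,0,0,1],
    [0,0,0,0,0,0,1],
    [0,0,0,0,0,0,1],
    [0,0,-0.3,0,0,0,1],
    [0,0,-0.7,0,0,0,1],
    [0,0,-0.7,0,0,0,1],
    [0,0,0,0,0,0,1],
  ],
)

```text
time_s: 20.12
tool_pos: [433.6, 236.8, 69.0]
tcp_rot: [[-0.987, 0.161, 0.004], [0.161, 0.987, 0.002], [-0.003, 0.002, -1.0]]
ft_force: [0.7, 1.0, -2.8]
gripper_width: 0.507
finger_force: 102.4
```

```bash
cat > bay.py <<'E'
# bay x,y -> world ; arg: bx by z
import sys,numpy as np
B=(597.6,-46.5);a=-.035
for s in sys.argv[1:]:
    x,y=map(float,s.split(','));print(s,np.round([B[0]+x*np.cos(a)-y*np.sin(a),B[1]+x*np.sin(a)+y*np.cos(a)],1))
E
python3 bay.py -65,-75 -65,0 -65,75 25,-75 25,0 25,75; python3 go.py
```

```text
-65,-75 [ 530.  -119.2]
-65,0 [532.6 -44.2]
-65,75 [535.3  30.7]
25,-75 [ 620.  -122.3]
25,0 [622.6 -47.4]
25,75 [625.2  27.6]
t 20.1 [433.6 236.8  69. ] yaw 2.9803 tilt [0.004 0.002] w 0.507 F [ 0.7  1.  -2.8] ff 102.4
```

```bash
python3 go.py 433.6,236.8,69,3.1066 530,-119.2,90,3.1066
```

```text
t 20.1 [433.6 236.8  69. ] yaw 2.9803 tilt [0.004 0.002] w 0.507 F [ 0.7  1.  -2.8] ff 102.4
433.6,236.8,69,3.1066 [0.001 0.001 0.   ] turn -1.809
530,-119.2,90,3.1066 [ -4.352 -14.096  -0.84 ] turn -0.000
```

>>> apply_moves(
  motion=[
    [0,0,-0.42,0,0,-0.6,1],
    [0,0,-0.42,0,0,-0.6,1],
    [0,0,0,0,0,-0.61,1],
    [-0.2,-0.6,0,0,0,0,1],
    [-0.25,-0.8,0,0,0,0,1],
    [-0.25,-0.85,0,0,0,0,1],
    [-0.25,-0.85,0,0,0,0,1],
    [-0.25,-0.85,0,0,0,0,1],
  ],
)

```text
time_s: 20.78
tool_pos: [457.7, 135.3, 86.2]
tcp_rot: [[-0.999, 0.034, -0.002], [0.034, 0.999, -0.0], [0.002, -0.0, -1.0]]
ft_force: [1.7, 0.1, -2.8]
gripper_width: 0.507
finger_force: 102.5
```

>>> apply_moves(
  motion=[
    [-0.25,-0.85,0,0,0,0,1],
    [-0.25,-0.85,0,0,0,0,1],
    [-0.25,-0.85,0,0,0,0,1],
    [-0.25,-0.85,0,0,0,0,1],
    [-0.25,-0.85,0,0,0,0,1],
    [-0.25,-0.85,0,0,0,0,1],
    [-0.25,-0.85,0,0,0,0,1],
    [-0.25,-0.85,0,0,0,0,1],
  ],
)

```text
time_s: 21.45
tool_pos: [501.7, -36.3, 86.2]
tcp_rot: [[-0.999, 0.035, -0.002], [0.035, 0.999, 0.0], [0.002, 0.0, -1.0]]
ft_force: [0.0, -0.0, -3.3]
gripper_width: 0.508
finger_force: 102.5
```

>>> apply_moves(
  motion=[
    [-0.3,-0.85,0,0,0,0,1],
    [-0.3,-0.85,0,0,0,0,1],
    [-0.3,-0.7,0,0,0,0,1],
    [-0.2,-0.3,0,0,0,0,1],
    [0,0,0,0,0,0,1],
    [0,0,0,0,0,0,1],
  ],
)

```text
time_s: 21.95
tool_pos: [527.1, -103.2, 86.5]
tcp_rot: [[-0.999, 0.035, -0.001], [0.035, 0.999, 0.001], [0.001, 0.001, -1.0]]
ft_force: [0.1, 0.1, -3.4]
gripper_width: 0.5
finger_force: 102.6
```

```bash
python3 go.py 530,-119.2,40,3.1066; python3 tilt.py;cat > hold.py <<'E'
from m import *
img,P=cloud('scene');st=get_state();z=st['tool_pos'][2]
x,y=st['tool_pos'][:2]
for n in ('scene','top'):
    if n=='top':img,P=cloud(n)
    for r in rect(P,img,(x-80,x+150,y-60,y+60),(z+19,z+33)):print(n,'held',r[0],r[1],'yaw %.3f z %.1f n %d'%r[2:])
E
python3 hold.py
```

```text
t 21.9 [ 527.1 -103.2   86.5] yaw 3.1063 tilt [-0.002  0.001] w 0.500 F [ 0.1  0.1 -3.4] ff 102.6
530,-119.2,40,3.1066 [-0.139 -0.636  1.861] turn -0.004
tilt fix wx wy (shares): [ 0.015  -0.0225]
scene held [574.9 -98.8] [135.1  70.2] yaw 0.089 z 112.6 n 928
top held [602.9 -91.2] [78.4 19.5] yaw -0.050 z 111.5 n 163
```

>>> apply_moves(
  motion=[
    [-0.14,-0.64,0,0,0,0,1],
    [0,0,0.5,0,0,0,1],
    [0,0,0.7,0,0,0,1],
    [0,0,0.5,0,0,0,1],
    [0,0,0.2,0,0,0,1],
    [0,0,0.1,0,0,0,1],
    [0,0,0.1,0,0,0,1],
    [0,0,0,0,0,0,1],
  ],
)

```text
time_s: 22.72
tool_pos: [530.8, -119.5, 35.0]
tcp_rot: [[-0.999, 0.034, 0.0], [0.034, 0.999, -0.0], [-0.0, -0.0, -1.0]]
ft_force: [0.6, -0.1, -3.4]
gripper_width: 0.504
finger_force: 102.8
```

```bash
python3 go.py 530,-119.2,32,3.1066
python3 - <<'E'
from m import *
img,P=cloud('scene');cv2.imwrite('pics/s4.png',cv2.resize(img[160:340,140:380],(720,540)))
for r in rect(P,img,(490,670,-180,-80),(50,62)):print(r)
E
```

```text
t 22.7 [ 530.8 -119.5   35. ] yaw 3.1072 tilt [ 0. -0.] w 0.504 F [ 0.6 -0.1 -3.4] ff 102.8
530,-119.2,32,3.1066 [0.032 0.012 0.118] turn 0.009
(array([ 580.2, -119.6]), array([131.5,  60.1]), np.float64(0.08809801800533691), np.float64(59.64962738499079), np.int32(593))
```

View pics/s4.png

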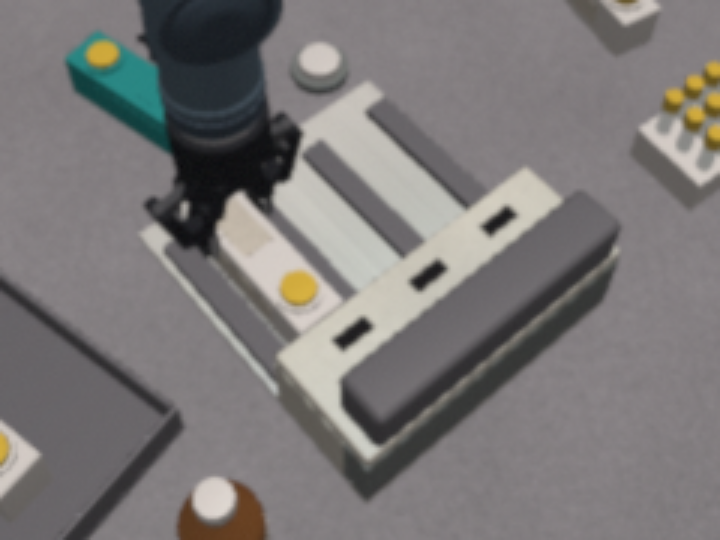

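The fresh pack sits in the right lane at (290,270), with its head just short of the bridge. Lowering it and sliding it in.

>>> apply_moves(
  motion=[
    [0,0,0.1,0,0,0,1],
    [-0.3,0,0.03,0,0,0,1],
    [-0.5,0,0,0,0,0,1],
    [-0.5,0,0,0,0,0,1],
    [-0.5,0,0,0,0,0,1],
    [-0.5,0,0,0,0,0,1],
    [-0.5,0,0,0,0,0,1],
    [-0.5,0,0,0,0,0,1],
  ],
)

```text
time_s: 23.43
tool_pos: [613.3, -123.0, 33.2]
tcp_rot: [[-0.999, 0.035, -0.0], [0.035, 0.999, -0.001], [0.0, -0.001, -1.0]]
ft_force: [-5.7, -0.1, 7.7]
gripper_width: 0.507
finger_force: 103.9
```

>>> apply_moves(
  motion=[
    [-0.2,0,0,0,0,0,1],
    [-0.15,0,0,0,0,0,1],
    [-0.1,0,0,0,0,0,1],
    [0,0,0,0,0,0,1],
  ],
)

```text
time_s: 23.77
tool_pos: [621.4, -123.4, 33.2]
tcp_rot: [[-0.999, 0.035, -0.005], [0.035, 0.999, -0.001], [0.005, -0.001, -1.0]]
ft_force: [-14.1, 0.3, 15.3]
gripper_width: 0.511
finger_force: 105.0
```

>>> apply_moves(
  motion=[
    [-0.08,0,0,0,0,0,1],
    [-0.08,0,0,0,0,0,1],
    [0,0,0,0,0,0,1],
  ],
)

```text
time_s: 24.02
tool_pos: [621.3, -123.4, 33.2]
tcp_rot: [[-0.999, 0.036, -0.012], [0.036, 0.999, -0.001], [0.012, -0.001, -1.0]]
ft_force: [-24.4, -0.2, 24.4]
gripper_width: 0.506
finger_force: 106.0
```

Stalled at the stop with the force rising, so it is home. Releasing and rising.

>>> apply_moves(
  motion=[
    [0.16,0,0,0,0,0,1],
    [0,0,0,0,0,0,0],
    [0,0,0,0,0,0,-0.5],
    [0,0,0,0,0,0,-0.5],
    [0,0,-0.4,0,0,0,-0.5],
    [0,0,-0.9,0,0,0,-0.5],
    [0,0,-0.9,0,0,0,-0.5],
    [0,0,-0.9,0,0,0,-0.5],
  ],
)

```text
time_s: 24.68
tool_pos: [625.0, -123.2, 110.6]
tcp_rot: [[-0.999, 0.035, 0.001], [0.035, 0.999, -0.0], [-0.001, -0.0, -1.0]]
ft_force: [0.4, 0.6, 0.4]
gripper_width: 0.747
finger_force: 0.0
```

```bash
python3 f.py|grep -v used; python3 go.py 620,-123,150,2.91 581.3,314,95,2.91
python3 - <<'E'
from m import *
for n in('scene','wrist'):
    img,P=cloud(n)
    for r in rect(P,img,(560,690,-170,-80),(50,68)):print(n,r[0],r[1],'yaw %.3f z %.1f n %d'%r[2:])
E
python3 bay.py 0,-75
```

```text
scene fresh [481.1 406.3] [140.8  49.2] yaw -0.051 z 49.8 n 455
scene fresh [542.2 322.4] [140.5  48.1] yaw -0.232 z 50.5 n 488
scene cap [520.8 404.1] [29.7 28.6] yaw 1.282 z 66.4 n 79
scene cap [581.8 313.6] [27.5 25.6] yaw 0.875 z 68.1 n 87
top fresh [542.4 324.5] [139.5  46.1] yaw -0.230 z 49.6 n 667
top fresh [479.1 407.2] [141.6  47.5] yaw -0.014 z 49.5 n 709
top cap [580.6 314.7] [31.1 26.3] yaw -1.514 z 68.6 n 96
top cap [520.4 405.6] [28.8 27.9] yaw 0.858 z 66.9 n 97
t 24.8 [ 627.2 -123.9  112.3] yaw 3.1067 tilt [ 0.007 -0.002] w 0.753 F [ 0.4 -1.  -0.2] ff 0.0
620,-123,150,2.91 [ 0.29   0.027 -1.507] turn 2.817
581.3,314,95,2.91 [ 5.519 16.658  2.2  ] turn -0.000
scene [ 620.9 -122.9] [49.3 45.9] yaw -0.008 z 59.2 n 348
wrist [ 632.  -124.4] [70.6 45.2] yaw -0.036 z 58.2 n 4841
wrist [ 659.7 -164.3] [14.  6.] yaw 0.525 z 58.3 n 129
0,-75 [ 595.  -121.5]
```

>>> apply_moves(
  motion=[
    [0,0,-0.5,0,0,0.94,1],
    [0,0,-0.5,0,0,0.94,1],
    [0.29,0,-0.5,0,0,0.94,1],
    [0.3,0.8,0,0,0,0,1],
    [0.3,0.9,0,0,0,0,1],
    [0.3,0.9,0,0,0,0,1],
    [0.3,0.9,0,0,0,0,1],
    [0.3,0.9,0,0,0,0,1],
  ],
)

```text
time_s: 25.6
tool_pos: [604.8, -5.2, 144.8]
tcp_rot: [[-0.973, 0.23, -0.003], [0.23, 0.973, 0.0], [0.003, -0.0, -1.0]]
ft_force: [0.8, 0.7, 0.4]
gripper_width: 0.003
finger_force: 0.0
```

>>> apply_moves(
  motion=[
    [0.3,0.9,0,0,0,0,1],
    [0.3,0.9,0,0,0,0,1],
    [0.3,0.9,0,0,0,0,1],
    [0.3,0.9,0,0,0,0,1],
    [0.3,0.9,0,0,0,0,1],
    [0.3,0.9,0,0,0,0,1],
    [0.3,0.9,0,0,0,0,1],
    [0.3,0.9,0,0,0,0,1],
  ],
)

```text
time_s: 26.27
tool_pos: [587.8, 183.7, 144.8]
tcp_rot: [[-0.973, 0.23, -0.003], [0.23, 0.973, -0.001], [0.003, -0.001, -1.0]]
ft_force: [0.3, 0.0, -0.0]
gripper_width: -0.002
finger_force: 0.0
```

>>> apply_moves(
  motion=[
    [0.3,0.9,0.3,0,0,0,1],
    [0.3,0.9,0.5,0,0,0,1],
    [0.3,0.9,0.5,0,0,0,1],
    [0.3,0.9,0.5,0,0,0,1],
    [0.2,0.9,0.4,0,0,0,1],
    [0,0.56,0,0,0,0,1],
    [0,0,0,0,0,0,1],
    [0,0,0,0,0,0,1],
  ],
)

```text
time_s: 26.93
tool_pos: [583.0, 314.0, 89.8]
tcp_rot: [[-0.974, 0.229, -0.002], [0.229, 0.974, -0.001], [0.002, -0.002, -1.0]]
ft_force: [-0.7, -0.8, -1.2]
gripper_width: -0.003
finger_force: 0.0
```

```bash
python3 f.py|grep -v used; python3 go.py 581.3,314,57,2.91; python3 tilt.py
```

```text
scene fresh [447.9 406.4] [76.1 47.9] yaw 0.050 z 49.8 n 249
scene fresh [543.  323.6] [138.1  46.5] yaw -0.213 z 50.4 n 487
scene cap [582.2 311.9] [28.9 25.1] yaw 0.477 z 67.9 n 87
top fresh [528.6 326.9] [111.4  46.3] yaw -0.229 z 49.8 n 568
top fresh [479.8 406.1] [140.   45.3] yaw -0.024 z 49.5 n 428
top cap [520.4 404.9] [28.6 26.7] yaw 0.354 z 67.0 n 92
wrist cap [520.9 405. ] [29.3 28.9] yaw -0.505 z 67.7 n 2265
wrist cap [579.1 314.8] [29.2 23.9] yaw 1.309 z 68.9 n 1268
t 27.1 [583.9 312.8  91.2] yaw 2.9087 tilt [-0.001 -0.001] w 0.000 F [ 0.3  0.3 -0.3] ff 0.0
581.3,314,57,2.91 [0.112 0.023 1.37 ] turn -0.019
tilt fix wx wy (shares): [-0.01  -0.005]
```

>>> apply_moves(
  motion=[
    [0.08,0,0.5,0,0,0,1],
    [0,0,0.3,0,0,0,1],
    [0,0,0.2,0,0,0,1],
    [0,0,0.2,0,0,0,1],
    [0,0,0.1,0,0,0,1],
    [0,0,0.1,0,0,0,1],
    [0,0,0.07,0,0,0,1],
    [0,0,0,0,0,0,1],
  ],
)

```text
time_s: 27.75
tool_pos: [582.2, 313.4, 57.9]
tcp_rot: [[-0.973, 0.23, 0.002], [0.23, 0.973, -0.001], [-0.002, -0.001, -1.0]]
ft_force: [-6.3, -4.9, 18.6]
gripper_width: -0.0
finger_force: 9.4
```

>>> apply_moves(
  motion=[
    [0,0,0.04,0,0,0,1],
    [0,0,0,0,0,0,1],
  ],
)

```text
time_s: 27.92
tool_pos: [582.2, 313.5, 57.9]
tcp_rot: [[-0.973, 0.23, 0.002], [0.23, 0.973, -0.001], [-0.002, -0.0, -1.0]]
ft_force: [-8.6, -5.9, 23.5]
gripper_width: 0.003
finger_force: 11.8
```

>>> apply_moves(
  motion=[
    [0,0,-0.5,0,0,0,1],
    [0,0,-0.8,0,0,0,0.3],
    [0.4,0,-0.5,0,0,0,-0.3],
    [0.7,0,0,0,0,0,-0.34],
    [0.8,0,0,0,0,0,-0.34],
    [0.7,0,0,0,0,0,-0.34],
    [0.45,0,0,0,0,0,-0.34],
    [0,0,0,0,0,0,-0.34],
  ],
)

```text
time_s: 28.58
tool_pos: [504.9, 332.3, 98.7]
tcp_rot: [[-0.974, 0.228, -0.002], [0.228, 0.974, -0.0], [0.002, -0.001, -1.0]]
ft_force: [-0.7, -0.9, -0.4]
gripper_width: 0.674
finger_force: 0.0
```

```bash
python3 f.py|grep -v used; python3 go.py 508.2,331.5,24,2.91
```

```text
scene fresh [495.5 404. ] [113.5  46.6] yaw -0.063 z 49.7 n 306
scene fresh [542.7 323. ] [139.5  46. ] yaw -0.219 z 50.6 n 504
scene cap [521.  403.9] [29.8 27.9] yaw 1.274 z 66.1 n 78
top fresh [567.2 318.3] [88.5 46.2] yaw -0.220 z 49.8 n 394
top fresh [484.9 337.4] [44.7 21.3] yaw 1.351 z 49.4 n 110
top fresh [446.3 407.9] [76.7 45.2] yaw -0.029 z 49.4 n 435
wrist cap [520.5 405.1] [29.2 28.7] yaw 1.413 z 67.5 n 1483
wrist cap [581.8 314.1] [28.6 28.3] yaw 0.453 z 58.3 n 679
t 28.7 [508.5 331.9  98.8] yaw 2.9097 tilt [0.001 0.   ] w 0.674 F [ 0.2  0.9 -0.1] ff 0.0
508.2,331.5,24,2.91 [ 0.007 -0.017  2.994] turn -0.005
```

>>> apply_moves(
  motion=[
    [0,0,0.7,0,0,0,-0.34],
    [0,0,0.7,0,0,0,-0.34],
    [0,0,0.7,0,0,0,-0.34],
    [0,0,0.6,0,0,0,-0.34],
    [0,0,0.3,0,0,0,-0.34],
    [0,0,0,0,0,0,1],
    [0,0,0,0,0,0,1],
    [0,0,0,0,0,0,1],
  ],
)

```text
time_s: 29.4
tool_pos: [508.3, 331.8, 24.0]
tcp_rot: [[-0.973, 0.23, 0.0], [0.23, 0.973, 0.0], [-0.0, 0.0, -1.0]]
ft_force: [-0.7, 0.0, -3.7]
gripper_width: 0.508
finger_force: 101.8
```

>>> apply_moves(
  motion=[
    [0,0,0,0,0,0,1],
    [0,0,0,0,0,0,1],
    [0,0,-0.3,0,0,0,1],
    [0,0,-0.7,0,0,0,1],
    [0,0,-0.9,0,0,0,1],
    [0,0,-0.9,0,0,0,1],
    [0,0,0,0,0,0,1],
    [0,0,0,0,0,0,1],
  ],
)

```text
time_s: 30.07
tool_pos: [509.4, 332.7, 95.7]
tcp_rot: [[-0.973, 0.23, 0.004], [0.23, 0.973, 0.002], [-0.004, 0.003, -1.0]]
ft_force: [-0.5, 0.4, -3.3]
gripper_width: 0.508
finger_force: 102.5
```

```bash
python3 bay.py -58,0 -58,75;python3 go.py 508,331,97,3.1066 540,-44.5,97,3.1066
```

```text
-58,0 [539.6 -44.5]
-58,75 [542.3  30.5]
t 30.1 [509.4 332.7  95.7] yaw 2.9098 tilt [0.004 0.002] w 0.508 F [-0.5  0.4 -3.3] ff 102.5
508,331,97,3.1066 [ 0.039 -0.079 -0.052] turn -2.819
540,-44.5,97,3.1066 [ -1.805 -14.966  -0.   ] turn -0.000
```

>>> apply_moves(
  motion=[
    [0,0,0,0,0,-0.7,1],
    [0,0,0,0,0,-0.7,1],
    [0,0,0,0,0,-0.7,1],
    [0,0,0,0,0,-0.72,1],
    [-0.1,-0.5,0,0,0,0,1],
    [-0.1,-0.8,0,0,0,0,1],
    [-0.1,-0.9,0,0,0,0,1],
    [-0.1,-0.9,0,0,0,0,1],
  ],
)

```text
time_s: 30.73
tool_pos: [514.0, 252.3, 92.2]
tcp_rot: [[-0.999, 0.035, -0.002], [0.035, 0.999, -0.002], [0.002, -0.002, -1.0]]
ft_force: [0.3, -1.3, -3.1]
gripper_width: 0.508
finger_force: 102.3
```

>>> apply_moves(
  motion=[
    [-0.1,-0.9,0,0,0,0,1],
    [-0.1,-0.9,0,0,0,0,1],
    [-0.1,-0.9,0,0,0,0,1],
    [-0.1,-0.9,0,0,0,0,1],
    [-0.1,-0.9,0,0,0,0,1],
    [-0.1,-0.9,0,0,0,0,1],
    [-0.1,-0.9,0,0,0,0,1],
    [-0.1,-0.9,0,0,0,0,1],
  ],
)

```text
time_s: 31.4
tool_pos: [527.4, 71.5, 92.5]
tcp_rot: [[-0.999, 0.036, -0.002], [0.036, 0.999, -0.001], [0.002, -0.001, -1.0]]
ft_force: [0.6, 0.3, -3.2]
gripper_width: 0.511
finger_force: 102.3
```

>>> apply_moves(
  motion=[
    [-0.1,-0.9,0,0,0,0,1],
    [-0.1,-0.9,0,0,0,0,1],
    [-0.1,-0.8,0,0,0,0,1],
    [-0.1,-0.7,0,0,0,0,1],
    [-0.1,-0.5,0,0,0,0,1],
    [-0.1,-0.3,0,0,0,0,1],
    [0,0,0,0,0,0,1],
    [0,0,0,0,0,0,1],
  ],
)

```text
time_s: 32.07
tool_pos: [539.9, -29.4, 93.3]
tcp_rot: [[-0.999, 0.036, -0.001], [0.036, 0.999, 0.001], [0.001, 0.001, -1.0]]
ft_force: [0.1, 0.0, -3.7]
gripper_width: 0.508
finger_force: 102.5
```

```bash
python3 go.py 539.6,-44.5,34,3.1066; python3 tilt.py
```

```text
t 32.1 [539.9 -29.4  93.3] yaw 3.1059 tilt [-0.001  0.001] w 0.508 F [ 0.1  0.  -3.7] ff 102.5
539.6,-44.5,34,3.1066 [-0.01  -0.604  2.373] turn -0.009
tilt fix wx wy (shares): [ 0.0075 -0.0125]
```

>>> apply_moves(
  motion=[
    [0,-0.3,0,0,0,0,1],
    [0,-0.3,0,0,0,0,1],
    [0,0,0.6,0,0,0,1],
    [0,0,0.8,0,0,0,1],
    [0,0,0.5,0,0,0,1],
    [0,0,0.3,0,0,0,1],
    [0,0,0.1,0,0,0,1],
    [0,0,0,0,0,0,1],
  ],
)

```text
time_s: 32.73
tool_pos: [539.2, -44.4, 35.8]
tcp_rot: [[-0.999, 0.035, -0.001], [0.035, 0.999, 0.0], [0.001, -0.0, -1.0]]
ft_force: [-0.8, -0.1, -2.8]
gripper_width: 0.506
finger_force: 102.5
```

```bash
python3 go.py 539.6,-44.5,32.5,3.1066
python3 - <<'E'
from m import *
img,P=cloud('scene');cv2.imwrite('pics/s5.png',cv2.resize(img[160:340,140:380],(480,360)))
E
```

```text
t 32.7 [539.2 -44.4  35.8] yaw 3.1069 tilt [-0.001  0.   ] w 0.506 F [-0.8 -0.1 -2.8] ff 102.5
539.6,-44.5,32.5,3.1066 [-0.016 -0.002  0.133] turn 0.004
```

View pics/s5.png

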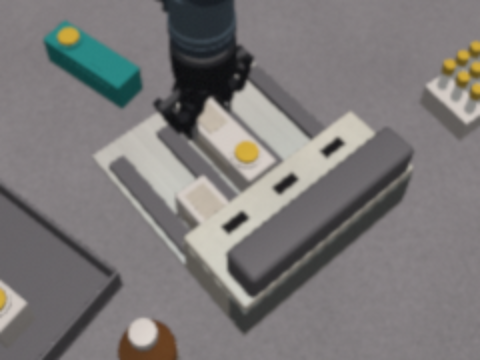

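Pack B is in the middle lane at (230,135); pack A is home beside it at (205,200). Sliding B in.

>>> apply_moves(
  motion=[
    [0,0,0.13,0,0,0,1],
    [-0.3,0,0,0,0,0,1],
    [-0.5,0,0,0,0,0,1],
    [-0.5,0,0,0,0,0,1],
    [-0.5,0,0,0,0,0,1],
    [-0.5,0,0,0,0,0,1],
    [-0.5,0,0,0,0,0,1],
    [-0.5,0,0,0,0,0,1],
  ],
)

```text
time_s: 33.45
tool_pos: [623.8, -47.5, 33.5]
tcp_rot: [[-0.999, 0.035, 0.001], [0.035, 0.999, -0.0], [-0.001, -0.0, -1.0]]
ft_force: [-0.3, 0.5, -3.5]
gripper_width: 0.508
finger_force: 102.5
```

>>> apply_moves(
  motion=[
    [-0.2,0,0,0,0,0,1],
    [-0.2,0,0,0,0,0,1],
    [-0.1,0,0,0,0,0,1],
    [0,0,0,0,0,0,1],
  ],
)

```text
time_s: 33.78
tool_pos: [632.7, -47.6, 32.3]
tcp_rot: [[-0.999, 0.035, -0.004], [0.035, 0.999, 0.0], [0.004, 0.0, -1.0]]
ft_force: [-2.9, 1.2, -3.3]
gripper_width: 0.509
finger_force: 102.4
```

>>> apply_moves(
  motion=[
    [-0.1,0,0.06,0,0,0,1],
    [-0.1,0,0,0,0,0,1],
    [-0.1,0,0,0,0,0,1],
    [0,0,0,0,0,0,1],
  ],
)

```text
time_s: 34.12
tool_pos: [632.7, -47.4, 30.3]
tcp_rot: [[-0.999, 0.036, -0.017], [0.036, 0.999, 0.0], [0.017, -0.0, -1.0]]
ft_force: [-22.0, 1.3, 11.7]
gripper_width: 0.511
finger_force: 104.2
```

>>> apply_moves(
  motion=[
    [0.25,0,0,0,0,0,1],
    [0,0,0,0,0,0,0],
    [0,0,0,0,0,0,-0.34],
    [0,0,0,0,0,0,-0.34],
    [0,0,-0.4,0,0,0,-0.34],
    [0,0,-0.9,0,0,0,-0.34],
    [0,0,-0.9,0,0,0,-0.34],
    [0,0,-0.9,0,0,0,-0.34],
  ],
)

```text
time_s: 34.78
tool_pos: [637.1, -48.0, 111.3]
tcp_rot: [[-0.999, 0.035, 0.003], [0.035, 0.999, -0.0], [-0.003, -0.0, -1.0]]
ft_force: [1.3, 1.2, 0.5]
gripper_width: 0.666
finger_force: 0.0
```

```bash
cat > b.py <<'E'
from m import *
for n in('scene','top','wrist'):
    img,P=cloud(n)
    for r in rect(P,img,(560,690,-170,60),(50,68)):
        c,s=np.cos(-.035),np.sin(-.035);d=r[0]-[597.6,-46.5]
        print(n,'bay x,y',np.array([d[0]*c+d[1]*s-r[1][0]/2,-d[0]*s+d[1]*c]),r[1],'yaw %.3f z %.1f n %d'%r[2:])
E
python3 b.py;  python3 f.py|grep -v used; python3 go.py 632,-47,130,3.111 520.7,405,95,3.111
```

```text
scene bay x,y [1.2 0.3] [49.4 45.2] yaw -0.018 z 58.8 n 275
scene bay x,y [  0.7 -74.5] [49.7 45.8] yaw -0.024 z 59.1 n 368
wrist bay x,y [ 1.5 -0.7] [70.2 45.1] yaw -0.027 z 58.2 n 4835
wrist bay x,y [  1.7 -76.1] [68.8 44.7] yaw -0.038 z 58.0 n 4802
wrist bay x,y [  58.9 -115.1] [13.9  7.3] yaw 0.518 z 58.9 n 183
scene fresh [481.2 404.5] [142.1  48.7] yaw -0.026 z 49.6 n 453
scene cap [521.  405.3] [29.3 29.2] yaw 0.593 z 66.4 n 79
top fresh [478.9 407. ] [142.3  46.9] yaw -0.036 z 49.3 n 707
top cap [520.6 405.8] [28.7 28.5] yaw -1.545 z 66.6 n 98
t 35.1 [635.7 -47.9 108.6] yaw 3.1066 tilt [-0.  0.] w 0.669 F [-0.2  1.   0.1] ff 0.0
632,-47,130,3.111 [ 0.151  0.029 -0.857] turn -0.063
520.7,405,95,3.111 [ 5.003 17.935  1.4  ] turn -0.000
```

>>> apply_moves(
  motion=[
    [0.15,0,-0.5,0,0,0,1],
    [0.25,0.6,-0.5,0,0,0,1],
    [0.3,0.9,0,0,0,0,1],
    [0.3,0.9,0,0,0,0,1],
    [0.3,0.9,0,0,0,0,1],
    [0.3,0.9,0,0,0,0,1],
    [0.3,0.9,0,0,0,0,1],
    [0.3,0.9,0,0,0,0,1],
  ],
)

```text
time_s: 35.75
tool_pos: [585.0, 105.9, 134.9]
tcp_rot: [[-0.999, 0.035, 0.0], [0.035, 0.999, 0.0], [-0.0, 0.0, -1.0]]
ft_force: [-0.8, 0.1, -0.1]
gripper_width: 0.001
finger_force: 0.0
```

>>> apply_moves(
  motion=[
    [0.3,0.9,0,0,0,0,1],
    [0.3,0.9,0,0,0,0,1],
    [0.3,0.9,0,0,0,0,1],
    [0.3,0.9,0,0,0,0,1],
    [0.3,0.9,0,0,0,0,1],
    [0.3,0.9,0,0,0,0,1],
    [0.3,0.9,0,0,0,0,1],
    [0.3,0.9,0,0,0,0,1],
  ],
)

```text
time_s: 36.42
tool_pos: [531.1, 287.8, 134.9]
tcp_rot: [[-0.999, 0.034, -0.0], [0.034, 0.999, 0.0], [0.0, 0.0, -1.0]]
ft_force: [0.5, 1.3, -0.4]
gripper_width: -0.001
finger_force: 0.0
```

>>> apply_moves(
  motion=[
    [0.2,0.9,0.3,0,0,0,1],
    [0.2,0.9,0.4,0,0,0,1],
    [0.1,0.9,0.4,0,0,0,1],
    [0.05,0.9,0.4,0,0,0,1],
    [0,0.7,0,0,0,0,1],
    [0,0.46,0,0,0,0,1],
    [0,0,0,0,0,0,1],
    [0,0,0,0,0,0,1],
  ],
)

```text
time_s: 37.08
tool_pos: [522.1, 406.1, 97.0]
tcp_rot: [[-0.999, 0.033, 0.0], [0.033, 0.999, -0.0], [-0.0, -0.0, -1.0]]
ft_force: [-0.4, 0.0, -0.5]
gripper_width: 0.004
finger_force: 0.0
```

```bash
python3 f.py|grep -v used; python3 go.py 520.7,405.2,57,3.111; python3 tilt.py
```

```text
scene fresh [480.7 406.1] [141.5  48.2] yaw -0.021 z 49.7 n 455
scene cap [521.8 404.4] [29.8 28.9] yaw 1.447 z 66.4 n 78
top fresh [479.1 407.2] [142.4  46.3] yaw -0.033 z 49.2 n 646
wrist cap [518.9 405.5] [29.1 25.5] yaw 1.448 z 67.6 n 1250
t 37.2 [522.7 404.6  96.9] yaw 3.1059 tilt [ 0. -0.] w -0.000 F [-0.4 -0.  -0.9] ff 0.0
520.7,405.2,57,3.111 [0.081 0.02  1.597] turn -0.073
tilt fix wx wy (shares): [-0.005  0.   ]
```

>>> apply_moves(
  motion=[
    [0.06,0,0.5,0,0,0,1],
    [0,0,0.5,0,0,0,1],
    [0,0,0.2,0,0,0,1],
    [0,0,0.2,0,0,0,1],
    [0,0,0.1,0,0,0,1],
    [0,0,0.1,0,0,0,1],
    [0,0,0.09,0,0,0,1],
    [0,0,0,0,0,0,1],
  ],
)

```text
time_s: 37.9
tool_pos: [521.4, 404.5, 57.9]
tcp_rot: [[-0.999, 0.036, 0.001], [0.036, 0.999, -0.001], [-0.001, -0.001, -1.0]]
ft_force: [-7.7, -7.4, 20.2]
gripper_width: -0.002
finger_force: 10.1
```

>>> apply_moves(
  motion=[
    [0,0,0.04,0,0,0,1],
    [0,0,0,0,0,0,1],
  ],
)

```text
time_s: 38.07
tool_pos: [521.4, 404.5, 57.8]
tcp_rot: [[-0.999, 0.036, 0.002], [0.036, 0.999, -0.0], [-0.002, -0.0, -1.0]]
ft_force: [-8.6, -7.2, 24.9]
gripper_width: -0.002
finger_force: 12.4
```

>>> apply_moves(
  motion=[
    [0,0,-0.5,0,0,0,1],
    [0,0,-0.8,0,0,0,0.3],
    [0.4,0,-0.5,0,0,0,-0.3],
    [0.7,0,0,0,0,0,-0.6],
    [0.8,0,0,0,0,0,-0.6],
    [0.7,0,0,0,0,0,-0.6],
    [0.65,0,0,0,0,0,-0.6],
    [0,0,0,0,0,0,-0.6],
  ],
)

```text
time_s: 38.73
tool_pos: [436.3, 408.0, 98.3]
tcp_rot: [[-0.999, 0.033, -0.003], [0.033, 0.999, -0.001], [0.003, -0.001, -1.0]]
ft_force: [-0.5, -0.2, -0.4]
gripper_width: 0.801
finger_force: 0.0
```

```bash
python3 f.py|grep -v used; python3 go.py 440.3,407.2,24,3.111
```

```text
scene fresh [481.6 405.3] [140.3  50.7] yaw -0.032 z 49.7 n 471
top fresh [501.8 407.1] [95.8 46.7] yaw -0.009 z 49.7 n 456
top fresh [416.1 408.6] [42.6 14.1] yaw -1.546 z 48.6 n 82
wrist cap [520.5 405.1] [28.4 28.1] yaw -0.012 z 58.2 n 664
t 38.9 [440.5 408.4  98.5] yaw 3.1067 tilt [0.001 0.   ] w 0.797 F [ 0.9 -0.1  0.1] ff 0.0
440.3,407.2,24,3.111 [ 0.007 -0.049  2.981] turn -0.061
```

>>> apply_moves(
  motion=[
    [0,-0.04,0.7,0,0,-0.05,-0.6],
    [0,0,0.7,0,0,0,-0.6],
    [0,0,0.7,0,0,0,-0.6],
    [0,0,0.6,0,0,0,-0.6],
    [0,0,0.3,0,0,0,-0.6],
    [0,0,0,0,0,0,1],
    [0,0,0,0,0,0,1],
    [0,0,0,0,0,0,1],
  ],
)

```text
time_s: 39.55
tool_pos: [441.0, 407.7, 24.2]
tcp_rot: [[-0.999, 0.032, 0.001], [0.032, 0.999, 0.001], [-0.001, 0.001, -1.0]]
ft_force: [0.1, -0.2, -2.0]
gripper_width: 0.509
finger_force: 102.2
```

>>> apply_moves(
  motion=[
    [0,0,0,0,0,0,1],
    [0,0,0,0,0,0,1],
    [0,0,0,0,0,0,1],
    [0,0,-0.3,0,0,0,1],
    [0,0,-0.7,0,0,0,1],
    [0,0,-0.9,0,0,0,1],
    [0,0,-0.9,0,0,0,1],
    [0,0,0,0,0,0,1],
  ],
)

```text
time_s: 40.22
tool_pos: [442.8, 409.3, 98.5]
tcp_rot: [[-0.999, 0.031, 0.007], [0.031, 0.999, 0.005], [-0.006, 0.005, -1.0]]
ft_force: [1.3, 1.0, -2.0]
gripper_width: 0.503
finger_force: 102.7
```

```bash
python3 bay.py -63,75;python3 go.py 440,408,97,3.1066 537.3,30.7,97,3.1066
```

```text
-63,75 [537.3  30.7]
t 40.2 [442.8 409.3  98.5] yaw 3.1102 tilt [0.007 0.005] w 0.503 F [ 1.3  1.  -2. ] ff 102.7
440,408,97,3.1066 [ 0.111 -0.056  0.061] turn 0.051
537.3,30.7,97,3.1066 [ -4.418 -14.947  -0.   ] turn -0.000
```

>>> apply_moves(
  motion=[
    [-0.1,-0.3,0,0,0,0.05,1],
    [-0.2,-0.6,0,0,0,0,1],
    [-0.25,-0.9,0,0,0,0,1],
    [-0.25,-0.9,0,0,0,0,1],
    [-0.25,-0.9,0,0,0,0,1],
    [-0.25,-0.9,0,0,0,0,1],
    [-0.25,-0.9,0,0,0,0,1],
    [-0.25,-0.9,0,0,0,0,1],
  ],
)

```text
time_s: 40.88
tool_pos: [478.3, 246.0, 91.4]
tcp_rot: [[-0.999, 0.035, -0.003], [0.035, 0.999, -0.002], [0.003, -0.002, -1.0]]
ft_force: [1.0, -0.4, -2.8]
gripper_width: 0.503
finger_force: 102.6
```

>>> apply_moves(
  motion=[
    [-0.25,-0.9,0,0,0,0,1],
    [-0.25,-0.9,0,0,0,0,1],
    [-0.25,-0.9,0,0,0,0,1],
    [-0.25,-0.9,0,0,0,0,1],
    [-0.25,-0.9,0,0,0,0,1],
    [-0.25,-0.9,0,0,0,0,1],
    [-0.25,-0.9,0,0,0,0,1],
    [-0.25,-0.9,0,0,0,0,1],
  ],
)

```text
time_s: 41.55
tool_pos: [521.7, 64.8, 91.5]
tcp_rot: [[-0.999, 0.036, -0.003], [0.036, 0.999, -0.001], [0.003, -0.001, -1.0]]
ft_force: [0.5, 0.0, -2.7]
gripper_width: 0.505
finger_force: 102.6
```

>>> apply_moves(
  motion=[
    [-0.25,-0.7,0,0,0,0,1],
    [-0.25,-0.5,0,0,0,0,1],
    [0,-0.25,0,0,0,0,1],
    [0,0,0,0,0,0,1],
    [0,0,0,0,0,0,1],
  ],
)

```text
time_s: 41.97
tool_pos: [533.6, 30.3, 92.6]
tcp_rot: [[-0.999, 0.035, -0.002], [0.035, 0.999, 0.001], [0.002, 0.001, -1.0]]
ft_force: [0.6, 0.5, -2.7]
gripper_width: 0.508
finger_force: 102.6
```

```bash
python3 go.py 537.3,30.7,34.5,3.1066; python3 tilt.py
```

```text
t 42.0 [533.6  30.3  92.6] yaw 3.1065 tilt [-0.002  0.001] w 0.508 F [ 0.6  0.5 -2.7] ff 102.6
537.3,30.7,34.5,3.1066 [-0.146  0.021  2.324] turn -0.002
tilt fix wx wy (shares): [ 0.01  -0.025]
```

>>> apply_moves(
  motion=[
    [-0.12,0.02,0.3,0,0,0,1],
    [0,0,0.6,0,0,0,1],
    [0,0,0.6,0,0,0,1],
    [0,0,0.4,0,0,0,1],
    [0,0,0.2,0,0,0,1],
    [0,0,0.15,0,0,0,1],
    [0,0,0.1,0,0,0,1],
    [0,0,0,0,0,0,1],
  ],
)

```text
time_s: 42.63
tool_pos: [537.6, 30.5, 34.3]
tcp_rot: [[-0.999, 0.035, -0.0], [0.035, 0.999, -0.0], [0.0, -0.0, -1.0]]
ft_force: [0.5, 0.1, -2.7]
gripper_width: 0.507
finger_force: 102.6
```

```bash
python3 go.py 537.3,30.7,32.5,3.1066
python3 - <<'E'
from m import *
img,P=cloud('scene');cv2.imwrite('pics/s6.png',cv2.resize(img[160:340,140:380],(480,360)))
E
```

```text
t 42.6 [537.6  30.5  34.3] yaw 3.1069 tilt [-0. -0.] w 0.507 F [ 0.5  0.1 -2.7] ff 102.6
537.3,30.7,32.5,3.1066 [0.01  0.006 0.073] turn 0.004
```

View pics/s6.png

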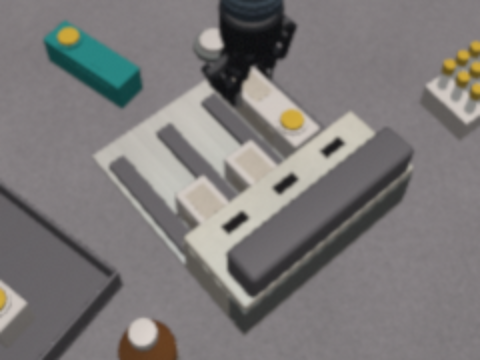

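Pack C is in the left lane at (280,105), with A and B home at (205,200) and (252,163). Sliding C in.

>>> apply_moves(
  motion=[
    [0,0,0.12,0,0,0,1],
    [-0.3,0,0,0,0,0,1],
    [-0.5,0,0,0,0,0,1],
    [-0.5,0,0,0,0,0,1],
    [-0.5,0,0,0,0,0,1],
    [-0.5,0,0,0,0,0,1],
    [-0.5,0,0,0,0,0,1],
    [-0.5,0,0,0,0,0,1],
  ],
)

```text
time_s: 43.35
tool_pos: [621.1, 27.3, 31.8]
tcp_rot: [[-0.999, 0.035, 0.001], [0.035, 0.999, -0.0], [-0.001, -0.0, -1.0]]
ft_force: [0.2, 0.1, -2.3]
gripper_width: 0.517
finger_force: 102.7
```

>>> apply_moves(
  motion=[
    [-0.2,0,0,0,0,0,1],
    [-0.2,0,0,0,0,0,1],
    [-0.1,0,0,0,0,0,1],
    [-0.1,0,0,0,0,0,1],
    [0,0,0,0,0,0,1],
  ],
)

```text
time_s: 43.77
tool_pos: [631.4, 27.0, 31.7]
tcp_rot: [[-0.999, 0.035, -0.006], [0.035, 0.999, -0.0], [0.006, -0.0, -1.0]]
ft_force: [-9.2, -0.4, 7.3]
gripper_width: 0.505
finger_force: 103.8
```

>>> apply_moves(
  motion=[
    [-0.1,0,0.02,0,0,0,1],
    [-0.1,0,0,0,0,0,1],
    [0,0,0,0,0,0,1],
  ],
)

```text
time_s: 44.02
tool_pos: [631.4, 27.1, 31.7]
tcp_rot: [[-0.999, 0.035, -0.015], [0.035, 0.999, -0.0], [0.015, -0.001, -1.0]]
ft_force: [-23.4, -0.7, 21.8]
gripper_width: 0.506
finger_force: 105.6
```

>>> apply_moves(
  motion=[
    [0.2,0,0,0,0,0,1],
    [0,0,0,0,0,0,0],
    [0,0,0,0,0,0,-0.34],
    [0,0,0,0,0,0,-0.34],
    [0,0,-0.4,0,0,0,-0.34],
    [0,0,-0.9,0,0,0,-0.34],
    [0,0,-0.9,0,0,0,-0.34],
    [0,0,-0.9,0,0,0,-0.34],
  ],
)

```text
time_s: 44.68
tool_pos: [635.5, 26.9, 110.1]
tcp_rot: [[-0.999, 0.035, 0.001], [0.035, 0.999, -0.0], [-0.001, -0.0, -1.0]]
ft_force: [0.4, 0.4, -0.5]
gripper_width: 0.672
finger_force: 0.0
```

```bash
python3 b.py;  python3 f.py|grep used;  python3 go.py
```

```text
scene bay x,y [ 1.9 75.2] [48.2 46.1] yaw -0.025 z 58.8 n 275
scene bay x,y [-0.2  0.5] [50.5 45.6] yaw -0.019 z 59.0 n 340
scene bay x,y [  1.2 -74.4] [49.7 46.1] yaw -0.050 z 59.1 n 369
top bay x,y [  1.7 -13.5] [63.8 15. ] yaw -0.034 z 57.5 n 114
top bay x,y [  0.7 -76.1] [64.7 48.3] yaw -0.050 z 57.4 n 381
wrist bay x,y [ 1.5 -0.4] [69.1 44.9] yaw -0.024 z 58.0 n 4744
wrist bay x,y [  1.5 -75.9] [72.3 46.1] yaw -0.046 z 57.6 n 4817
wrist bay x,y [ 1.8 73.9] [70.3 45.1] yaw -0.028 z 58.2 n 4813
wrist bay x,y [  59. -115.] [14.3  7.1] yaw 0.465 z 58.4 n 236
scene used [ 525.  -375.9] [141.8  45.9] yaw 0.178 z 56.7 n 1283
top used [ 522.7 -377.6] [142.2  45.8] yaw 0.184 z 55.4 n 816
t 45.0 [634.5  26.9 107.7] yaw 3.1066 tilt [-0.001 -0.   ] w 0.674 F [-0.6  0.3 -0.6] ff 0.0
```

```bash
python3 go.py 426.5,66.5,90,3.1066
python3 - <<'E'
from m import *
img,P=cloud('wrist')
for r in rect(P,img,(380,490,30,110),(12,40)):print(r)
for r in rect(P,img,(380,490,30,110),(24,40)):print(r)
E
```

```text
t 45.0 [634.5  26.9 107.7] yaw 3.1066 tilt [-0.001 -0.   ] w 0.674 F [-0.6  0.3 -0.6] ff 0.0
426.5,66.5,90,3.1066 [8.372 1.29  0.71 ] turn 0.000
```

>>> apply_moves(
  motion=[
    [0.6,0,0,0,0,0,1],
    [0.9,0.15,0,0,0,0,1],
    [0.9,0.15,0.1,0,0,0,1],
    [0.9,0.15,0.1,0,0,0,1],
    [0.9,0.15,0.1,0,0,0,1],
    [0.9,0.15,0.1,0,0,0,1],
    [0.9,0.15,0.1,0,0,0,1],
    [0.9,0.15,0.1,0,0,0,1],
  ],
)

```text
time_s: 45.7
tool_pos: [461.3, 59.4, 92.3]
tcp_rot: [[-0.999, 0.035, -0.002], [0.035, 0.999, -0.0], [0.002, -0.0, -1.0]]
ft_force: [-0.6, -0.6, 0.2]
gripper_width: 0.005
finger_force: 0.0
```

>>> apply_moves(
  motion=[
    [0.9,0.15,0.1,0,0,0,1],
    [0.57,0.09,0.01,0,0,0,1],
    [0,0,0,0,0,0,1],
    [0,0,0,0,0,0,1],
  ],
)

```text
time_s: 46.03
tool_pos: [425.9, 66.6, 90.0]
tcp_rot: [[-0.999, 0.035, -0.002], [0.035, 0.999, -0.0], [0.002, -0.0, -1.0]]
ft_force: [0.7, 0.2, -0.1]
gripper_width: 0.002
finger_force: 0.0
```

```bash
python3 go.py 426.5,66.5,40,3.1066
python3 - <<'E'
from m import *
for n in ('scene','top','wrist'):
  img,P=cloud(n)
  for r in rect(P,img,(380,490,30,110),(12,40)):print(n,r)
cv2.imwrite('pics/w7.png',img)
E
```

```text
t 46.0 [425.9  66.6  90. ] yaw 3.1070 tilt [-0.002 -0.   ] w 0.002 F [ 0.7  0.2 -0.1] ff 0.0
426.5,66.5,40,3.1066 [-0.026 -0.002  2.001] turn 0.006
scene (array([426.9,  65.5]), array([53.8, 51.2]), np.float64(-0.7110689378991732), np.float64(19.619367277786417), np.int32(213))
wrist (array([427.2,  63.5]), array([53.5, 53.3]), np.float64(0.7377490849108324), np.float64(19.05430710119847), np.int32(2448))
```

View pics/w7.png

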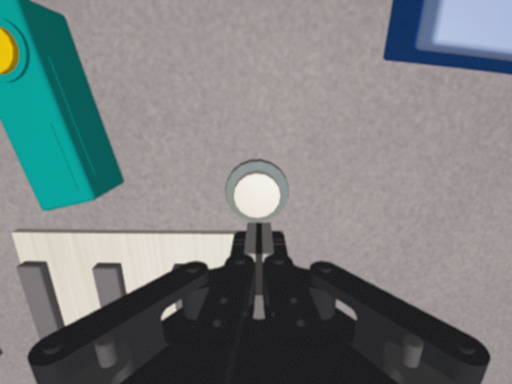

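The wrist view shows the button at (258,195), right at the fingertips and in line with the finger centre. Going down in small steps.

>>> apply_moves(
  motion=[
    [0,-0.04,0.7,0,0,0,1],
    [0,0,0.7,0,0,0,1],
    [0,0,0.7,0,0,0,1],
    [0,0,0.3,0,0,0,1],
    [0,0,0.16,0,0,0,1],
    [0,0,0,0,0,0,1],
  ],
)

```text
time_s: 46.68
tool_pos: [426.9, 65.4, 26.2]
tcp_rot: [[-0.999, 0.035, -0.001], [0.035, 0.999, -0.0], [0.001, -0.0, -1.0]]
ft_force: [-0.2, 0.3, 0.1]
gripper_width: 0.002
finger_force: 0.0
```

>>> apply_moves(
  motion=[
    [0,0,0.1,0,0,0,1],
    [0,0,0.1,0,0,0,1],
    [0,0,0,0,0,0,1],
  ],
)

```text
time_s: 46.93
tool_pos: [427.9, 65.5, 22.2]
tcp_rot: [[-0.999, 0.035, 0.002], [0.035, 0.999, -0.0], [-0.002, -0.0, -1.0]]
ft_force: [0.4, -0.0, 0.1]
gripper_width: -0.002
finger_force: 0.0
```

>>> apply_moves(
  motion=[
    [0,0,0.1,0,0,0,1],
    [0,0,0.1,0,0,0,1],
    [0,0,0,0,0,0,1],
  ],
)

```text
time_s: 47.18
tool_pos: [427.9, 65.5, 17.0]
tcp_rot: [[-0.999, 0.035, 0.002], [0.035, 0.999, -0.0], [-0.002, -0.0, -1.0]]
ft_force: [0.8, -0.0, 4.3]
gripper_width: -0.0
finger_force: 2.1
```

>>> apply_moves(
  motion=[
    [0,0,0.08,0,0,0,1],
    [0,0,0,0,0,0,1],
  ],
)

```text
time_s: 47.35
tool_pos: [427.9, 65.5, 15.9]
tcp_rot: [[-0.999, 0.035, 0.002], [0.035, 0.999, -0.0], [-0.002, -0.0, -1.0]]
ft_force: [-2.0, 0.0, 13.1]
gripper_width: 0.001
finger_force: 6.2
```

Fully down, with 13 N against the bottom. Releasing and rising.

>>> apply_moves(
  motion=[
    [0,0,0,0,0,0,1],
    [0,0,-0.4,0,0,0,1],
    [0,0,-0.8,0,0,0,1],
    [0,0,-1,0,0,0,1],
    [0,0,-1,0,0,0,1],
    [0,0,-1,0,0,0,1],
    [0,0,0,0,0,0,1],
    [0,0,0,0,0,0,1],
  ],
)

```text
time_s: 48.02
tool_pos: [428.0, 65.5, 120.6]
tcp_rot: [[-0.999, 0.035, 0.003], [0.035, 0.999, -0.0], [-0.003, 0.0, -1.0]]
ft_force: [-0.5, -0.7, -0.7]
gripper_width: -0.0
finger_force: 0.0
```

```bash
python3 b.py; python3 f.py|grep used; python3 go.py
python3 - <<'E'
from m import *
img,P=cloud('scene')
for r in rect(P,img,(380,490,30,110),(12,40)):print(r)
cv2.imwrite('pics/s8.png',img)
E
```

```text
scene bay x,y [ 0.5 75.1] [49.6 45.4] yaw -0.048 z 59.0 n 314
scene bay x,y [0.5 0.7] [50.2 45.7] yaw -0.038 z 59.0 n 340
scene bay x,y [  1.4 -75.3] [48.5 45.3] yaw -0.030 z 59.0 n 371
top bay x,y [ 0.6 76. ] [64.8 44.8] yaw -0.029 z 57.5 n 355
top bay x,y [0.6 1.6] [64.9 44.7] yaw -0.037 z 57.5 n 357
top bay x,y [ -0.1 -76.1] [66.  47.8] yaw -0.043 z 57.4 n 382
scene used [ 525.  -375.8] [142.7  45.5] yaw 0.187 z 56.7 n 1281
top used [ 522.5 -377.8] [141.9  45.5] yaw 0.177 z 55.4 n 819
t 48.3 [425.8  65.5 118.5] yaw 3.1065 tilt [-0.003 -0.   ] w 0.000 F [-0.5  0.8  0.2] ff 0.0
(array([428.9,  63.1]), array([53.7, 47.2]), np.float64(1.0222414680956287), np.float64(19.720638812220866), np.int32(216))
```

View pics/s8.png

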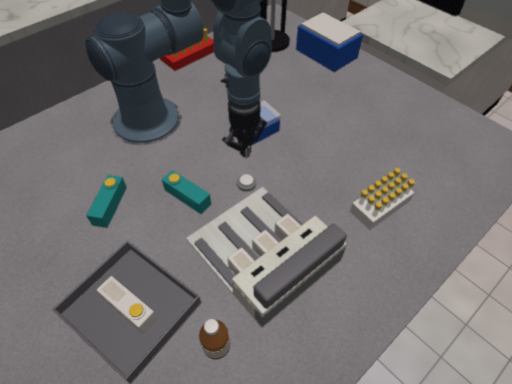

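All three fresh packs are home at (243,262), (267,243) and (290,228). The used pack lies flat in the tray at (125,300), the button is up at (247,181), and the bystanders have not moved.

```bash
python3 -c "
from station import order
print(order.sign_off())"
```

```text
the job is handed in; nothing more can be done
None
```

Job handed in, no verdict returned: my last camera check showed the one used pack flat in the tray, all three fresh packs home with stoppers pressed down, the start button pressed and back up, and the bystanders not visibly moved.

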